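# Set out a stamping forme in the chase

### The arm

A 6-joint arm with a two-finger parallel gripper is mounted at the origin on a cart in front of the work surface, level with it; the furniture and walls round the work are solid. World frame = base frame: x ahead of the robot, y to its left, z up, the work surface at z = 0. Lengths are in m, angles in rad, forces in N, time in s.
With the tool pointing down it reaches from about 0.35 to 0.975 m from the base axis. Payload 4.9 kg.
Tool frame: the origin (TCP) lies at the very end of the fingers, on their centre line; the grasp point (between the pads) lies 19 mm behind it; z points along the fingers, x is the direction in which the jaws open and shut, and the axes are right-handed (so a half turn about z gives the same grasp; the last joint's range is limited). The gripper opens to 85 mm and grips with 20 to 120 N. Pads are 22 mm wide; open, the fingers measure 114 mm over their backs; the gripper's body (76 mm by 85 mm) begins 54 mm behind the grasp point. The pads swing forward as they close: fully open they stand 13 mm farther back than shut.
Start: joints at [1.203, 0.053, 1.613, -0, 1.476, -0.119], TCP at [0.154, 0.606, 0.231] pointing down, gripper open.
Joint ranges: [-3.01, 3.01], [-1.01, 2.22], [0.06, 2.58], [-1.02, 4.17], [0.09, 2.62], [-3.14, 3.14]. Speed limits (rad/s): [2.57, 2.57, 3.14, 3.14, 3.14, 3.14].

### API

Orientations are given as a rotation vector (axis times angle).
In Python, from station import monitor, imaging, ticket gives the robot as it stands.
- The arm moves only by the tool step_arm, never from a script. Its argument "targets" is one flat list of numbers, 4 for each row, row after row: the shift along the tool's x, y, z in m, then the turn about the tool's z in rad. In form: [tx, ty, tz, roll, tx, ty, tz, roll, ...]. A call has 1 to 12 rows; each row is the pose to reach, as a shift and turn from the pose measured when the call began, along the tool's axes at that moment; what a row does not reach only later rows make up. A row lasts 1/12 s, in which the tool goes at most 41.7 mm and 7.16 degrees, less where a joint would pass 70% of its speed; a pose out of reach is approached as far as the arm can. A call with a gripper value outside its range is refused whole. "grip" is the finger opening in m, from 0 to 0.0854, set as the call begins (left out, the last holds). The fingers move at their own pace and stop on an object; "force" is the grip in N (left out, the last holds). Time passes only in rows, so rows that repeat a pose let the fingers close. It gives the time, the measured TCP pose, the force and the opening at its end, in the units of the state.
- monitor.get_obs(): the state, without advancing time (a new reading comes with each control period).
- imaging.get_image(name): name is "scene" or "top" or "wrist"; returns a dict with "color" (400x640x3 uint8, red, green, blue), "depth" (400x640 float32, m along the optical axis (not along the pixel's ray), 0 where there is no reading), "fov_y" (degrees; the focal length in pixels is half the picture's height over the tangent of half this angle, whatever the lens; pixels are square), "cx", "cy" (the principal point, pixels), "R" (3x3) and "t" (3): a world point X has camera coordinates R X + t. Camera axes: x right, y down, z forward; pixel columns grow to the right and rows downward; lengths in m; the calibration is good to about 2 mm. A picture is of the moment at which its call begins.
- ticket.finish_job(): hands the job in, once; it reports no verdict.
Trained networks look in a picture, given as the dict that the camera call returned (one of the last four; its "shot" number tells which), for a name from the list of things; names that differ only in an ending like _2 or _b are one class to them, and where a whole thing is asked for, a point or a joint stands for the part that bears it (a point fixed in the world has none). Each returns a list of dicts, best first, with "score" (0 to 1); they miss things now and then, are a little off and sometimes report something else, mostly with a low value. They report only what shows in the picture. A call takes as long as a camera call. They do not tell look-alikes from the thing itself.
- imaging.search_frame(name, picture): "uv" ([column, row] in pixels, amid what is visible of it).
- imaging.mark_of(name, picture): "uv" ([column, row] in pixels: a listed point, or the origin of a listed thing).
The state is a dict: "t": time; "q": joint angles; "dq": joint speeds; "effort": joint torques, N m; "tool_pos": TCP position; "tool_rot": TCP orientation; "contact_force": force on the tool from outside, world axes, zero at the start; "wrist_torque": the same for the moment, N m; "opening": finger opening in m.
Only numpy, scipy, OpenCV 4.12 (cv2) and the standard library are available. Lean on these libraries where they do the work, as an engineer would, in place of code of your own. Each camera call takes 0.05 s, during which the arm holds its last target.

### The job

Make up the forme for the strap stamp in the steel chase on the granite slab: the round brass die stands in the middle of the chase, the narrow line die close on its left and the lozenge die close on its right in one row across the chase (left and right as seen from the robot's side of the chase), and the bar of wooden furniture lies close behind the row, all square to the chase, flat on the slab and about 6 mm apart so that the lock-up screws can take up the play later. When they all stand, lay the beech planing block flat on top of the three dies, centred on the round die and lengthwise along the row, ready to be tapped. The six-sided die, the glue jar and the thread spool stay where they are.

Things in the scene. Friction and masses are not known exactly. Their poses are not given: they have to be found in the camera images.
- chase: Steel frame fixed on a granite slab 225 x 195 x 16 mm (fixed). Origin: middle of its opening, on the slab's top (16 mm over the bench); x to the far side, y left, z up. Opening 170 (x) by 160 mm (y); walls 12 mm wide, 15 mm high. Fixed lock-up bars 13 mm high stand inside along the near side (inner face x = -73 mm) and the right side (y = -69 mm). Turned up to 0.3 rad either way.
- die_round: Round brass die, a cylinder 38 mm in diameter and 30 mm high with a flower in a ring raised 2.5 mm on its face. Origin: centre of its underside, z up; it stands upright on the bench.
- die_rule: Narrow brass die, 44 mm (x) by 20 mm (y), 30 mm high, its face a thick and a fine straight line along x, raised 2.5 mm. Origin: centre of its underside, z up. In the forme its long side (x) runs along the chase's x, and it stands left of (+y of) the round die; set 6 mm off it, its centre is 35 mm from the round die's.
- die_lozenge: Broader brass die, 44 mm (x) by 32 mm (y), 30 mm high, its face an outlined lozenge, raised 2.5 mm. Origin: centre of its underside, z up. In the forme its long side (x) runs along the chase's x, and it stands right of (-y of) the round die; set 6 mm off it, its centre is 41 mm from the round die's.
- furniture: Wooden furniture bar, 30 mm (x) by 100 mm (y), 15 mm high, so lower than the dies. Origin: centre of its underside, z up. In the forme its length lies along the chase's y, behind (+x of) the row; 6 mm off the 44 mm dies its centre is 43 mm from the round die's. Fingers holding a die by its 44 mm length beside it must stay above it.
- planer: Flat beech planing block, 60 mm (x) by 98 mm (y), 20 mm thick. Origin: centre of its underside, z up. At the end it lies on the faces of the three dies, its underside 30 mm above the slab (46 mm above the bench), its length (y) along the row.
- die_hex: Six-sided brass die, 30 mm across flats, 30 mm high; not wanted, stays where it is. Origin: centre of its underside.
- glue_jar: White glue jar with a brush in it, 42 mm across, 92 mm high; stays where it is. Origin: centre of its underside.
- spool: Spool of pale thread with black flanges, 42 mm across, 56 mm high; stays where it is. Origin: centre of its underside.
Mind the look-alikes: they are no part of the job. What is shaped like the die_lozenge but blue, green or turquoise is not meant.

How it is judged:
By the outcome, as a careful person would: the job done as asked, in the order asked, and still so for the second after the job is handed in, with the robot touching nothing.
It also fails if it takes over 115 s, if anything falls off the work surface, if the arm or the gripper's body presses on something with over 40 N, if the wrist force passes 120 N, or if a joint passes its speed limit or range.

## Working session

There is one attempt and no reset: what is moved stays moved. The work goes in short steps, Python scripts to look and compute and a tool call to move; the robot and the scene stay as the last step left them, time stands still between calls to the robot, and variables do not carry over. Pictures are saved under pics/ and viewed, and the job is handed in when it is done.

Besides the shell and the picture viewer there is one more tool, called after "Request:" by a JSON object that holds its "op" and its "data". step_arm: Moves the arm, as the interface text tells. Its arguments: {"type":"object","properties":{"targets":{"type":"array","items":{"type":"number"}},"grip":{"type":"number"},"force":{"type":"number"}},"required":["targets"]}

```bash
ls; mkdir -p pics
cat > h.py <<'E'
import numpy as np, cv2, pickle
from scipy.spatial.transform import Rotation as Ro
def shot(name,fn=None):
    from station import imaging
    p=imaging.get_image(name)
    pickle.dump(p,open(f'last_{name}.pkl','wb'))
    if fn: cv2.imwrite('pics/'+fn,p['color'][:,:,::-1])
    return p
def load(name): return pickle.load(open(f'last_{name}.pkl','rb'))
def foc(p): return p['color'].shape[0]/2/np.tan(np.radians(p['fov_y'])/2)
def ray(p,uv,z=None,d=None):
    f=foc(p); uv=np.asarray(uv,float)
    r=np.stack([(uv[...,0]-p['cx'])/f,(uv[...,1]-p['cy'])/f,np.ones(uv.shape[:-1])],-1)
    R=np.asarray(p['R']);t=np.asarray(p['t']);c=-R.T@t
    w=r@R
    s=((z-c[2])/w[...,2]) if d is None else d
    return c+w*np.asarray(s)[...,None]
def cloud(p):
    H,W=p['depth'].shape
    u,v=np.meshgrid(np.arange(W),np.arange(H))
    return ray(p,np.stack([u,v],-1),d=p['depth'])
def proj(p,X):
    c=np.asarray(X)@np.asarray(p['R']).T+np.asarray(p['t']);f=foc(p)
    return np.stack([c[...,0]/c[...,2]*f+p['cx'],c[...,1]/c[...,2]*f+p['cy']],-1)
E
python3 - <<'E'
from h import *
from station import monitor
print(monitor.get_obs())
for n in ['scene','top','wrist']:
    p=shot(n,n+'0.png'); print(n,p['fov_y'],p['cx'],p['cy'],-np.array(p['R']).T@p['t'],p.get('shot'), {k for k in p})
E
```

```text
pics
{'t': 0.0, 'q': array([ 1.20300797e+00,  5.33648028e-02,  1.61429394e+00,  1.77758193e-05,
        1.47598998e+00, -1.19016387e-01]), 'dq': array([ 0.00137663,  0.00123611, -0.00060367,  0.00022593,  0.00103563,
        0.00017579]), 'effort': array([ 1.57435072e-03, -3.93669069e+01, -3.70184362e+01, -2.51794557e-05,
        6.88832137e-03, -6.84465988e-06]), 'tool_pos': array([0.15366398, 0.60517611, 0.23005813]), 'tool_rot': array([ 2.47905831,  1.92802979, -0.0027802 ]), 'contact_force': array([ 0.23239638, -0.22546141, -0.5093041 ]), 'wrist_torque': array([0.03798706, 0.01295165, 0.03027863]), 'opening': 0.08519594102790339}
scene 47.760253368286826 325.08681134337905 190.35441870718535 [-0.49659015  0.57381279  0.62415966] 1 {'t', 'depth', 'cy', 'R', 'color', 'fov_y', 'shot', 'cx'}
top 43.04038599255529 320.900089588998 193.57315961443544 [ 0.34018518 -0.00215039  1.55385219] 2 {'t', 'depth', 'cy', 'R', 'color', 'fov_y', 'shot', 'cx'}
wrist 69.3523002380875 311.3310370543758 197.53406374142423 [0.0747894  0.62588971 0.37272612] 3 {'t', 'depth', 'cy', 'R', 'color', 'fov_y', 'shot', 'cx'}
```

View pics/scene0.png

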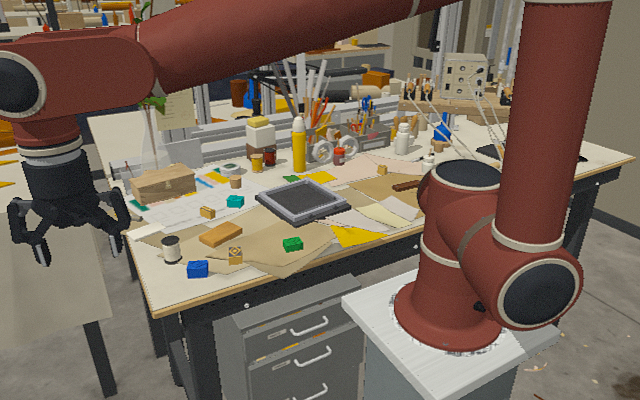

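View pics/top0.png

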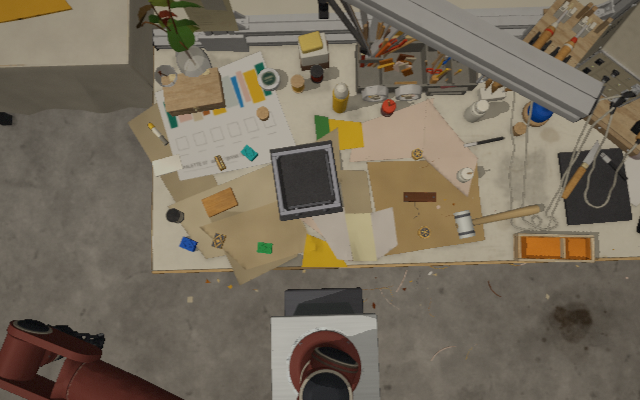

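View pics/wrist0.png

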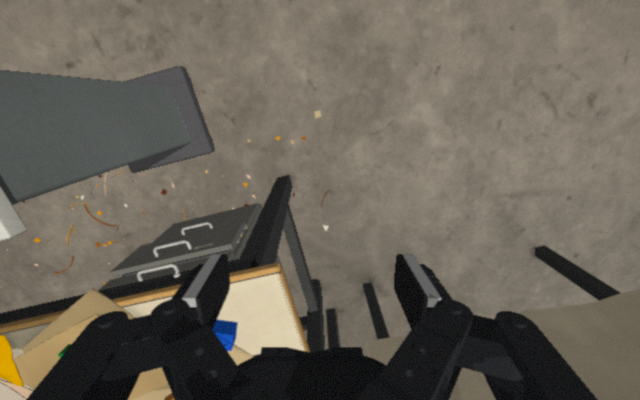

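Run:
```python
from h import *
p=load('top')
a=p['color'][130:265,150:350,::-1]; b=p['color'][130:265,350:500,::-1]
cv2.imwrite('pics/topL.png',cv2.resize(a,None,fx=4,fy=4,interpolation=cv2.INTER_CUBIC))
cv2.imwrite('pics/topR.png',cv2.resize(b,None,fx=4,fy=4,interpolation=cv2.INTER_CUBIC))
s=load('scene')
cv2.imwrite('pics/sceneL.png',cv2.resize(s['color'][140:290,150:350,::-1],None,fx=4,fy=4,interpolation=cv2.INTER_CUBIC))
from station import imaging
t=shot('top')
for n in ['die_round','die_rule','die_lozenge','furniture','planer','die_hex','glue_jar','spool','chase']:
    r=imaging.mark_of(n,t)
    print(n,[(np.round(x['uv'],1).tolist(),round(x['score'],2),np.round(ray(t,x['uv'],z=0.0)[:2],3).tolist()) for x in r[:5]])
```

```text
die_round [([423.0, 233.7], 0.57, [0.383, -0.312])]
die_rule [([224.1, 164.8], 0.41, [0.613, 0.294])]
die_lozenge [([266.1, 247.9], 0.7, [0.353, 0.168]), ([249.9, 151.5], 0.69, [0.653, 0.213]), ([218.4, 240.6], 0.67, [0.379, 0.313]), ([191.0, 244.0], 0.56, [0.371, 0.397]), ([422.0, 196.8], 0.5, [0.496, -0.315])]
furniture [([419.9, 198.7], 0.76, [0.491, -0.308])]
planer [([217.4, 200.6], 0.98, [0.502, 0.315])]
die_hex [([419.3, 154.8], 0.65, [0.628, -0.313])]
glue_jar [([459.2, 174.9], 0.7, [0.561, -0.433])]
spool [([177.0, 217.5], 0.48, [0.453, 0.44])]
chase []
```

View pics/topL.png

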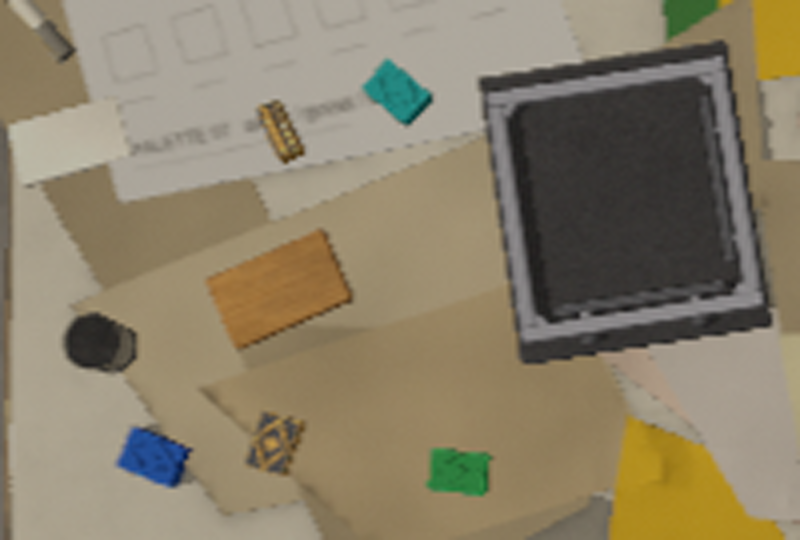

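View pics/topR.png

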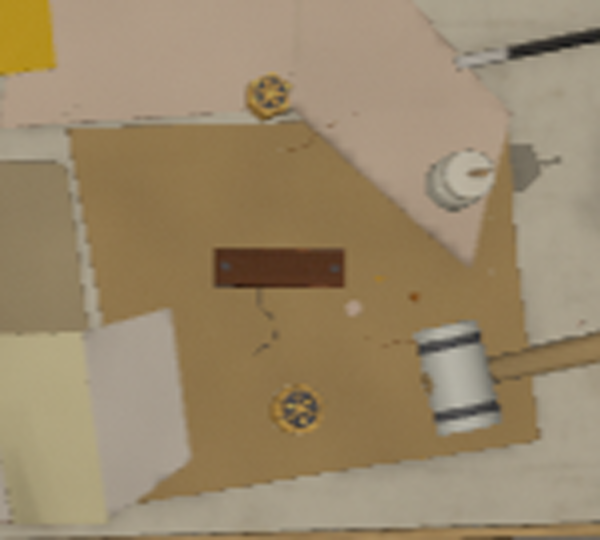

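View pics/sceneL.png

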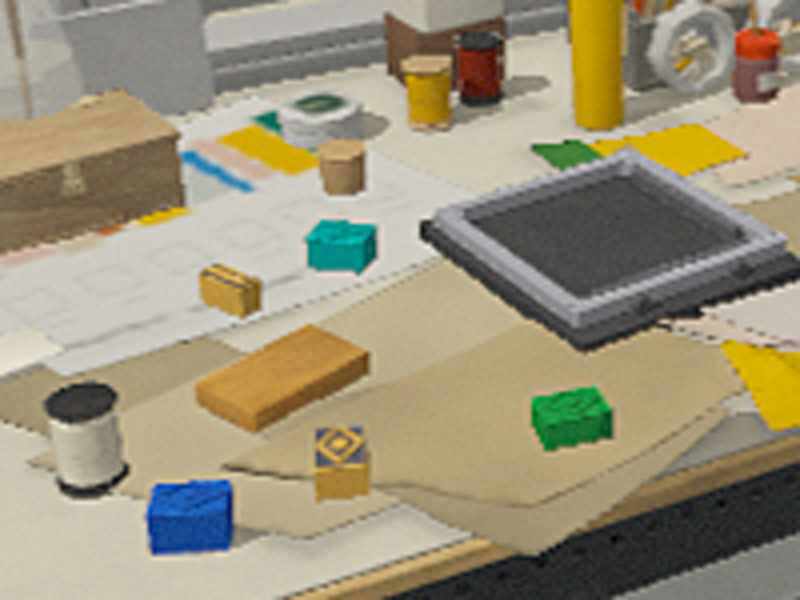

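```bash
cat >> h.py <<'E'
def state():
    from station import monitor
    o=monitor.get_obs(); return o
def plan(xyz,yaw=None,o=None):
    """yaw: desired world angle of tool x (jaw) axis mod pi"""
    o=o or state(); T=Ro.from_rotvec(o['tool_rot']).as_matrix()
    d=T.T@(np.array(xyz)-o['tool_pos'])
    cur=np.arctan2(T[1,0],T[0,0]); r=0
    if yaw is not None:
        r=-((yaw-cur+np.pi/2)%np.pi-np.pi/2)
    print('t %.2f pos %s jawyaw %.3f tiltz %s q6 %.2f open %.4f'%(o['t'],np.round(o['tool_pos'],4),cur,np.round(T[:2,2],4),o['q'][5],o['opening']))
    print('shift',np.round(d,4),'roll %.3f'%r,'len %.3f rows>=%.1f'%(np.linalg.norm(d),max(np.linalg.norm(d)/.0417,abs(r)/.125)))
    return d,r
E
python3 - <<'E'
from h import *
o=state()
p=load('wrist'); T=Ro.from_rotvec(o['tool_rot']).as_matrix()
print(T.round(3)); R=np.array(p['R']); c=-R.T@p['t']
print('cam in tool', (T.T@(c-o['tool_pos'])).round(4)); print('cam axes in tool\n',(T.T@R.T).round(3))
f=foc(p);print(f)
plan([0.5,0.3,0.3],1.57)
E
```

```text
[[ 0.246  0.969  0.   ]
 [ 0.969 -0.246  0.   ]
 [ 0.    -0.    -1.   ]]
cam in tool [ 1.000e-04 -8.160e-02 -1.414e-01]
cam axes in tool
 [[ 1.     0.    -0.002]
 [ 0.     0.948  0.318]
 [ 0.002 -0.318  0.948]]
289.0937229001771
t 0.65 pos [0.1539 0.6058 0.2313] jawyaw 1.322 tiltz [0. 0.] q6 -0.12 open 0.0855
shift [-0.2111  0.4108 -0.0687] roll -0.248 len 0.467 rows>=11.2
```

Request:
{"op": "step_arm", "data": {"targets": [-0.27,0.343,-0.06,-0.248,-0.27,0.343,-0.06,-0.248,-0.27,0.343,-0.06,-0.248,-0.27,0.343,-0.06,-0.248,-0.27,0.343,-0.06,-0.248,-0.27,0.343,-0.06,-0.248,-0.27,0.343,-0.06,-0.248,-0.27,0.343,-0.06,-0.248,-0.27,0.343,-0.06,-0.248,-0.27,0.343,-0.06,-0.248,-0.27,0.343,-0.06,-0.248,-0.27,0.343,-0.06,-0.248]}}

```text
t: 1.65
tool_pos: [0.4226, 0.2564, 0.2926]
tool_rot: [2.227, 2.212, 0.003]
contact_force: [-0.2, -0.4, 0.5]
opening: 0.0856
```

Run:
```python
from h import *
shot('wrist','w1.png'); import shutil; shutil.copy('last_wrist.pkl','w1.pkl')
plan([0.42,-0.2,0.28],1.57)
```

```text
t 1.70 pos [0.4212 0.258  0.292 ] jawyaw 1.566 tiltz [0.0011 0.0006] q6 -1.17 open 0.0856
shift [-0.458   0.0012  0.0118] roll -0.004 len 0.458 rows>=11.0
```

View pics/w1.png

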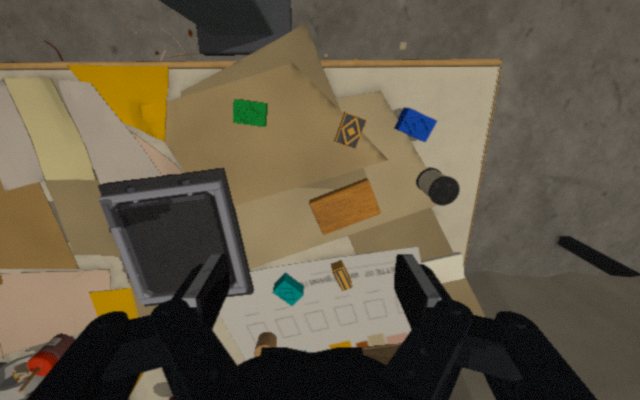

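Request:
{"op": "step_arm", "data": {"targets": [-0.44,0.0,0.04,0,-0.44,0.0,0.04,0,-0.44,0.0,0.04,0,-0.44,0.0,0.04,0,-0.44,0.0,0.04,0,-0.44,0.0,0.04,0,-0.44,0.0,0.04,0,-0.44,0.0,0.04,0,-0.44,0.0,0.04,0,-0.44,0.0,0.04,0,-0.44,0.0,0.04,0,-0.44,0.0,0.04,0]}}

```text
t: 2.7
tool_pos: [0.4185, -0.1847, 0.2507]
tool_rot: [-2.231, -2.211, 0.0]
contact_force: [0.6, 0.0, -0.4]
opening: 0.0851
```

Run:
```python
from h import *
shot('wrist','w2.png'); import shutil; shutil.copy('last_wrist.pkl','w2.pkl')
plan([0.42,-0.2,0.28],1.57)
```

```text
t 2.75 pos [ 0.4187 -0.1827  0.251 ] jawyaw 1.563 tiltz [-0.0002  0.0019] q6 -2.14 open 0.0854
shift [-0.0172  0.0014 -0.0291] roll -0.007 len 0.034 rows>=0.8
```

View pics/w2.png

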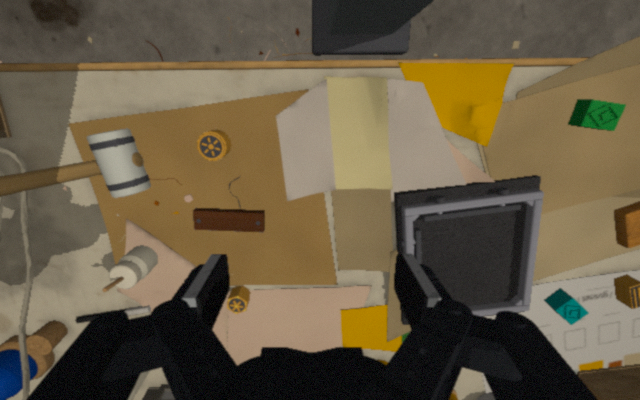

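```bash
cat >> h.py <<'E'
def rect(p,cx,cy,half,z,s=0.0005):
    """world-plane patch: cols -> -y, rows -> -x (image up = +x, left = +y)"""
    n=int(2*half/s)+1
    xs=cx+half-np.arange(n)*s; ys=cy+half-np.arange(n)*s
    X,Y=np.meshgrid(xs,ys,indexing='ij')
    uv=proj(p,np.stack([X,Y,np.full_like(X,z)],-1)).astype(np.float32)
    return cv2.remap(p['color'],uv[...,0],uv[...,1],cv2.INTER_CUBIC)
def px2w(cx,cy,half,uv,s=0.0005):
    uv=np.asarray(uv,float); return np.stack([cx+half-uv[...,1]*s,cy+half-uv[...,0]*s],-1)
E
python3 - <<'E'
from h import *
p=pickle.load(open('w2.pkl','rb'));q=pickle.load(open('w1.pkl','rb'))
g=lambda p,uv,z:np.round(ray(p,uv,z=z)[:2],4)
P={'furn':(p,(229,220),.015),'round':(p,(211,146),.0325),'hex':(p,(238,300),.0325),'rule':(q,(342,272),.0325),'loz':(q,(350,130),.0325),'planer':(q,(344,207),.02)}
ims=[]
for n,(c,uv,z) in P.items():
    w=g(c,uv,z); print(n,w)
    im=rect(c,w[0],w[1],.065,z); im=im[:,:,::-1].copy(); cv2.putText(im,n,(5,20),0,.6,(255,0,255),2); ims.append(im)
cv2.imwrite('pics/r1.png',np.vstack([np.hstack(ims[:3]),np.hstack(ims[3:])]))
for c in (p,q):
    w=g(c,(473,250) if c is p else (178,238),.031);print('chase',w)
    cl=cloud(c); print('depth bench check', np.nanmedian(cl[90:100,300:320,2] if c is p else cl[90:100,420:460,2]))
E
```

```text
furn [ 0.4963 -0.3016]
round [ 0.3893 -0.3085]
hex [ 0.6183 -0.2957]
rule [0.604  0.3048]
loz [0.3803 0.3096]
planer [0.497  0.3062]
chase [0.5387 0.0423]
depth bench check 0.007196073801210595
chase [0.5423 0.0494]
depth bench check 2.8246078764643245e-05
```

View pics/r1.png

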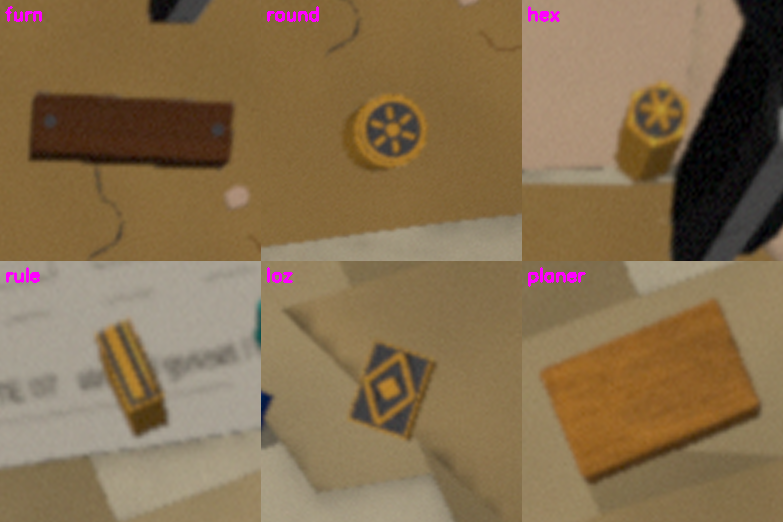

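```bash
cat >> h.py <<'E'
from scipy.optimize import minimize
def gradmag(p,s=1.0):
    g=cv2.GaussianBlur(p['color'],(0,0),s).astype(np.float32)
    gx=np.stack([cv2.Sobel(g[...,k],cv2.CV_32F,1,0) for k in range(3)],-1);gy=np.stack([cv2.Sobel(g[...,k],cv2.CV_32F,0,1) for k in range(3)],-1)
    m=np.sqrt((gx**2+gy**2).sum(-1)); return np.minimum(m,np.percentile(m,99.5))
def outline(kind,dims,n=60):
    if kind=='c':
        a=np.linspace(0,2*np.pi,200,endpoint=False); return np.stack([dims/2*np.cos(a),dims/2*np.sin(a)],-1)
    a,b=dims[0]/2,dims[1]/2; C=np.array([[a,b],[a,-b],[-a,-b],[-a,b]]); t=np.linspace(0,1,n,endpoint=False)[:,None]
    return np.vstack([C[i]+(C[(i+1)%4]-C[i])*t for i in range(4)])
def fit(p,kind,dims,z,x0,rng=(.012,.012,.25),mask=None,rects=None):
    g=gradmag(p); m=rects or [(kind,dims,z)]
    O=[np.hstack([outline(k,d),np.full((len(outline(k,d)),1),zz)]) for k,d,zz in m]; O=np.vstack(O)
    def sc(v):
        c,s=np.cos(v[2]),np.sin(v[2]); W=np.stack([v[0]+c*O[:,0]-s*O[:,1],v[1]+s*O[:,0]+c*O[:,1],O[:,2]],-1)
        uv=proj(p,W).astype(np.float32)
        val=cv2.remap(g,uv[None,:,0],uv[None,:,1],cv2.INTER_LINEAR)[0]
        ok=np.ones(len(val),bool) if mask is None else cv2.remap(mask.astype(np.float32),uv[None,:,0],uv[None,:,1],cv2.INTER_NEAREST)[0]>.5
        return -val[ok].mean() if ok.sum()>20 else 0
    best=None
    from scipy.optimize import differential_evolution as DE
    b=[(x0[i]-rng[i],x0[i]+rng[i]) for i in range(3)]
    if kind=='c': b[2]=(-1e-4,1e-4)
    r=DE(sc,b,seed=1,popsize=20,tol=1e-6,maxiter=150)
    return r.x,-r.fun
def draw(p,fits,fn,box,k=4):
    im=cv2.resize(p['color'][:,:,::-1],None,fx=k,fy=k,interpolation=cv2.INTER_CUBIC)
    for kind,dims,z,v in fits:
        O=outline(kind,dims); c,s=np.cos(v[2]),np.sin(v[2])
        W=np.stack([v[0]+c*O[:,0]-s*O[:,1],v[1]+s*O[:,0]+c*O[:,1],np.full(len(O),z)],-1)
        cv2.polylines(im,[np.round((proj(p,W)+.5)*k-.5).astype(int)],True,(255,0,255),1)
    u0,v0,u1,v1=[a*k for a in box]; cv2.imwrite('pics/'+fn,im[v0:v1,u0:u1])
E
python3 - <<'E'
from h import *
p=pickle.load(open('w2.pkl','rb'));q=pickle.load(open('w1.pkl','rb'))
def go(n,*a,**k):
    r=fit(*a,**k); print(n,np.round(r[0],4),round(r[1],1)); return r[0]
F=go('furn',p,'r',(.03,.1),.015,(.4963,-.3016,-.04))
r=go('round',p,'c',.038,.03,(.389,-.309,0))
u=go('rule',q,'r',(.044,.02),.03,(.604,.305,.35))
l=go('loz',q,'r',(.044,.032),.03,(.380,.310,-.5))
b=go('planer',q,'r',(.06,.098),.02,(.497,.306,.45),rng=(.012,.012,.4))
rects=[('r',(.17,.16),.031),('r',(.194,.184),.031)]
mp=np.ones((400,640));mp[255:,:]=0;mp[:,]=mp
cp=go('chase',p,'r',0,0,(.54,.045,.15),rng=(.03,.03,.25),rects=rects,mask=mp)
mq=np.ones((400,640));mq[235:,180:]=0
cq=go('chase',q,'r',0,0,(.54,.045,.15),rng=(.03,.03,.25),rects=rects,mask=mq)
draw(p,[('r',(.03,.1),.015,F),('c',.038,.03,r)],'d1.png',(180,120,280,245),5)
draw(q,[('r',(.044,.02),.03,u),('r',(.044,.032),.03,l),('r',(.06,.098),.02,b)],'d2.png',(300,100,400,300),3)
draw(q,[(k,d,z,cq) for k,d,z in rects],'d3.png',(90,150,270,310),4)
draw(p,[(k,d,z,cp) for k,d,z in rects],'d4.png',(380,170,550,330),4)
E
python3 -c "
import cv2,numpy as np
a=[cv2.imread(f'pics/d{i}.png') for i in (1,2)]
h=max(x.shape[0] for x in a); a=[cv2.copyMakeBorder(x,0,h-x.shape[0],0,0,0) for x in a]
cv2.imwrite('pics/d12.png',np.hstack(a))"
```

```text
furn [ 0.4948 -0.302  -0.0521] 199.4
round [ 0.3874 -0.3041  0.    ] 104.2
rule [0.6072 0.3022 0.3782] 249.5
loz [ 0.3814  0.3086 -0.3386] 141.4
planer [0.4958 0.3062 0.3858] 153.7
chase [0.5592 0.0423 0.129 ] 211.5
chase [0.5588 0.0443 0.1261] 190.4
```

View pics/d12.png

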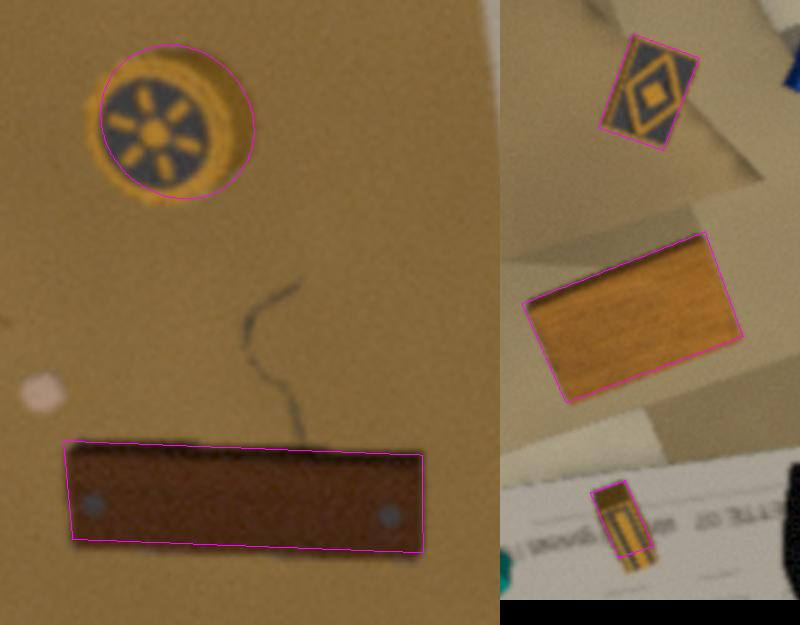

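View pics/d3.png

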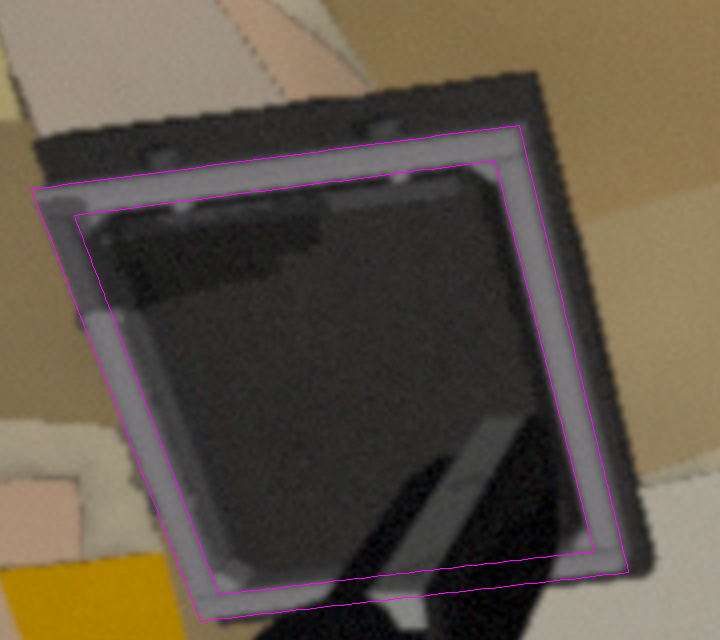

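View pics/d4.png

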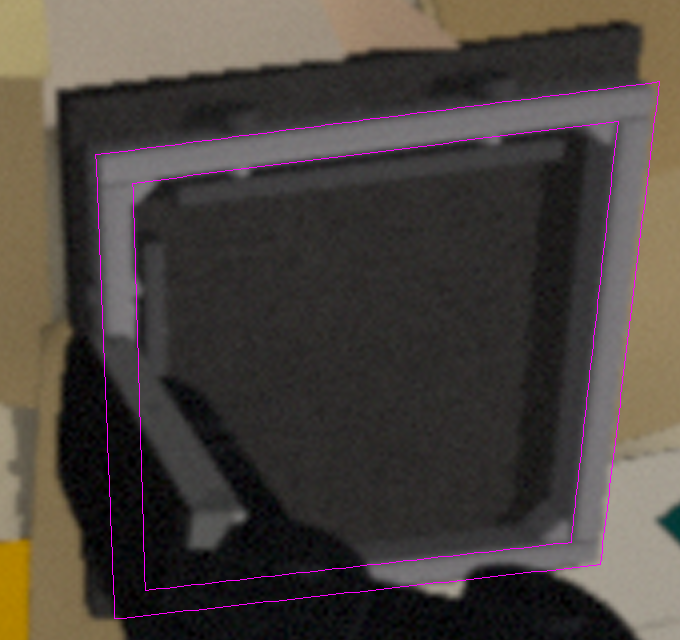

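```bash
cat >> h.py <<'E'
def W3(v,O,z):
    c,s=np.cos(v[2]),np.sin(v[2])
    return np.stack([v[0]+c*O[:,0]-s*O[:,1],v[1]+s*O[:,0]+c*O[:,1],np.full(len(O),z)],-1)
def hullpts(p,kind,dims,z0,z1,v,n=240):
    O=outline(kind,dims,2 if kind=='r' else 60)
    if kind=='r': O=O[::2]
    uv=np.vstack([proj(p,W3(v,O,z0)),proj(p,W3(v,O,z1))]).astype(np.float32)
    h=cv2.convexHull(uv)[:,0]; h=np.vstack([h,h[:1]])
    L=np.r_[0,np.cumsum(np.linalg.norm(np.diff(h,axis=0),axis=1))]; t=np.linspace(0,L[-1],n,endpoint=False)
    return np.stack([np.interp(t,L,h[:,0]),np.interp(t,L,h[:,1])],-1)
def fit3(p,kind,dims,z0,z1,x0,rng=(.012,.012,.25),wtop=.3,mask=None):
    from scipy.optimize import differential_evolution as DE
    g=gradmag(p,.8)
    def S(uv):
        uv=uv.astype(np.float32); val=cv2.remap(g,uv[None,:,0],uv[None,:,1],cv2.INTER_LINEAR)[0]
        if mask is not None:
            ok=cv2.remap(mask.astype(np.float32),uv[None,:,0],uv[None,:,1],cv2.INTER_NEAREST)[0]>.5
            val=val[ok] if ok.sum()>20 else np.zeros(1)
        return np.sqrt(val).mean()
    def sc(v): return -S(hullpts(p,kind,dims,z0,z1,v))-wtop*S(proj(p,W3(v,outline(kind,dims),z1)))
    b=[(x0[i]-rng[i],x0[i]+rng[i]) for i in range(3)]
    if kind=='c': b[2]=(-1e-4,1e-4)
    r=DE(sc,b,seed=1,popsize=20,tol=1e-6,maxiter=100)
    return r.x,-r.fun
def draw3(p,fits,fn,box,k=4):
    im=cv2.resize(p['color'][:,:,::-1],None,fx=k,fy=k,interpolation=cv2.INTER_CUBIC)
    for kind,dims,z0,z1,v in fits:
        for a,col in ((proj(p,W3(v,outline(kind,dims),z1)),(255,0,255)),(hullpts(p,kind,dims,z0,z1,v),(255,255,0))):
            cv2.polylines(im,[np.round((a+.5)*k-.5).astype(int)],True,col,1)
    u0,v0,u1,v1=[a*k for a in box]; cv2.imwrite('pics/'+fn,im[v0:v1,u0:u1])
MODEL={'furn':('r',(.03,.1),.015),'round':('c',.038,.03),'rule':('r',(.044,.02),.03),'loz':('r',(.044,.032),.03),'planer':('r',(.06,.098),.02)}
E
cat > m1.py <<'E'
from h import *
p=pickle.load(open('w2.pkl','rb'));q=pickle.load(open('w1.pkl','rb'))
def go(n,p,x0,**k):
    kd,d,h=MODEL[n]; r=fit3(p,kd,d,0,h,x0,**k); print(n,np.round(r[0],4),round(r[1],1)); return (kd,d,0,h,r[0])
F=go('furn',p,(.4963,-.3016,-.04)); r=go('round',p,(.389,-.309,0))
u=go('rule',q,(.604,.305,.35)); l=go('loz',q,(.380,.310,-.4)); b=go('planer',q,(.497,.306,.4))
draw3(p,[F,r],'d1.png',(180,120,280,245),5)
draw3(q,[u,l,b],'d2.png',(300,100,400,300),3)
import cv2
a=[cv2.imread(f'pics/d{i}.png') for i in (1,2)]
h=max(x.shape[0] for x in a); a=[cv2.copyMakeBorder(x,0,h-x.shape[0],0,0,0) for x in a]
cv2.imwrite('pics/d12.png',np.hstack(a))
E
python3 m1.py
```

```text
furn [ 0.4988 -0.303  -0.0528] 18.9
round [ 3.898e-01 -3.096e-01 -1.000e-04] 11.4
rule [0.616  0.3044 0.3816] 19.3
loz [ 0.3815  0.3099 -0.3312] 14.8
planer [0.4997 0.3077 0.3907] 16.1
```

View pics/d12.png

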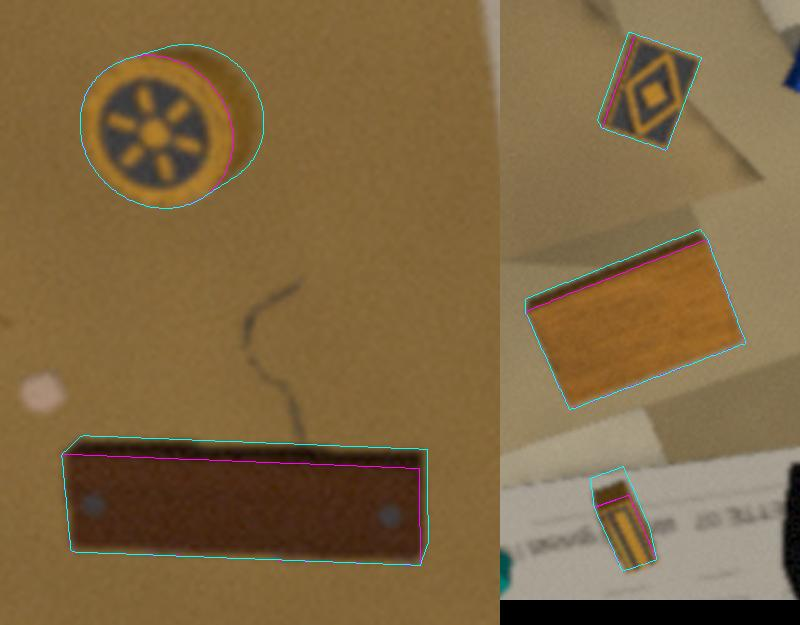

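```bash
cat >> h.py <<'E'
def plan2(xyz,yaw,o=None):
    """choose half-turn with q6 nearest 0"""
    o=o or state(); T=Ro.from_rotvec(o['tool_rot']).as_matrix()
    d=T.T@(np.array(xyz)-o['tool_pos']); cur=np.arctan2(T[1,0],T[0,0])
    q1n=o['q'][0]+np.arctan2(xyz[1],xyz[0])-np.arctan2(o['tool_pos'][1],o['tool_pos'][0])
    c=[]
    for k in range(-3,4):
        y=yaw+k*np.pi; r=-(y-cur); q6=o['q'][5]+r+(q1n-o['q'][0])
        if abs(q6)<2.9: c.append((abs(r),r,q6))
    for a in sorted(c): print('  roll %.3f -> q6 %.2f'%a[1:])
    print('t %.2f pos %s jawyaw %.3f tilt %s q6 %.2f open %.4f F %s'%(o['t'],np.round(o['tool_pos'],4),cur,np.round(T[:2,2],4),o['q'][5],o['opening'],np.round(o['contact_force'],1)))
    print('shift',np.round(d,4),'rows>=%.1f'%(np.linalg.norm(d)/.0417))
E
python3 -c "
from h import *
plan2([.4988,-.303,.10],-.053)"
```

```text
roll 1.616 -> q6 -0.66
  roll 4.758 -> q6 2.48
t 2.75 pos [ 0.4187 -0.1827  0.251 ] jawyaw 1.563 tilt [-0.0002  0.0019] q6 -2.14 open 0.0854 F [-0.1  0.4 -0.7]
shift [-0.1199  0.0811  0.1507] rows>=5.0
```

Request:
{"op": "step_arm", "data": {"targets": [-0.12,0.081,0.13,1.616,-0.12,0.081,0.13,1.616,-0.12,0.081,0.13,1.616,-0.12,0.081,0.13,1.616,-0.12,0.081,0.13,1.616,-0.12,0.081,0.13,1.616,-0.12,0.081,0.13,1.616,-0.12,0.081,0.13,1.616,-0.12,0.081,0.13,1.616,-0.12,0.081,0.13,1.616,-0.12,0.081,0.13,1.616,-0.12,0.081,0.13,1.616], "grip": 0.06}}

```text
t: 3.75
tool_pos: [0.4998, -0.3007, 0.1209]
tool_rot: [-3.138, -0.098, -0.0]
contact_force: [0.7, -0.5, 0.4]
opening: 0.06
```

Run:
```python
from h import *
p=shot('wrist','w3.png')
plan2([.4988,-.303,.003],-.053)
kd,d,h=MODEL['furn'];m=np.ones((400,640))
r=fit3(p,kd,d,0,h,(.4988,-.303,-.053),rng=(.008,.008,.1));print(r)
draw3(p,[(kd,d,0,h,r[0])],'d5.png',(150,150,480,400),2)
```

```text
roll 0.112 -> q6 -0.62
  roll 3.253 -> q6 2.52
t 3.80 pos [ 0.4998 -0.3008  0.1209] jawyaw 0.059 tilt [0.0001 0.0024] q6 -0.73 open 0.0601 F [ 0.3 -0.5  0.6]
shift [-0.0012  0.0025  0.1179] rows>=2.8
(array([ 0.49899656, -0.30300893, -0.05262308]), np.float64(18.505706787109375))
```

View pics/d5.png

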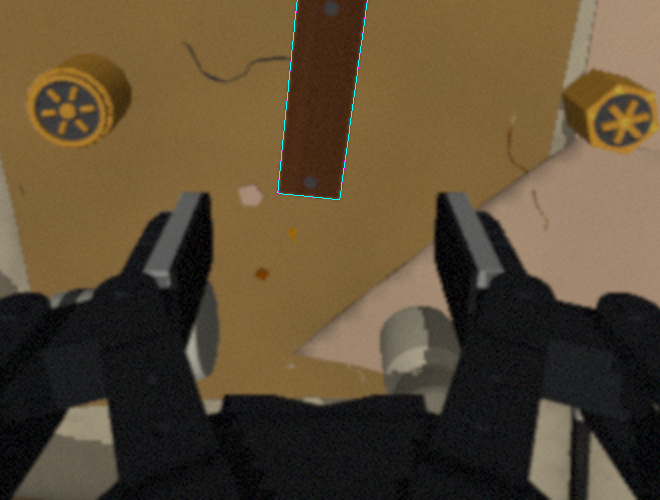

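Request:
{"op": "step_arm", "data": {"targets": [-0.001,0.002,0.04,0.112,-0.001,0.002,0.07,0.112,-0.001,0.002,0.1,0.112,-0.001,0.002,0.117,0.112,-0.001,0.002,0.117,0.112,-0.001,0.002,0.117,0.112,-0.001,0.002,0.117,0.112]}}

```text
t: 4.38
tool_pos: [0.5004, -0.3024, 0.0056]
tool_rot: [-3.139, 0.08, -0.003]
contact_force: [-0.0, -0.8, 0.2]
opening: 0.0599
```

Request:
{"op": "step_arm", "data": {"targets": [0,0,0,0,0,0,0,0,0,0,0,0,0,0,0,0,0,0,0,0,0,0,0,0], "grip": 0.02, "force": 50}}

```text
t: 4.88
tool_pos: [0.502, -0.3034, 0.0081]
tool_rot: [3.14, -0.08, 0.009]
contact_force: [-0.0, 1.8, 6.3]
opening: 0.0285
```

Run:
```python
from h import *
p=shot('wrist','w4.png')
plan2([.4988,-.303,.15],-.053)
```

```text
roll 0.002 -> q6 -0.62
  roll 3.143 -> q6 2.52
t 4.93 pos [ 0.502  -0.3035  0.0081] jawyaw -0.051 tilt [ 0.0057 -0.0011] q6 -0.62 open 0.0285 F [-0.5  0.8  6.3]
shift [-0.0024 -0.0002 -0.1419] rows>=3.4
```

View pics/w4.png

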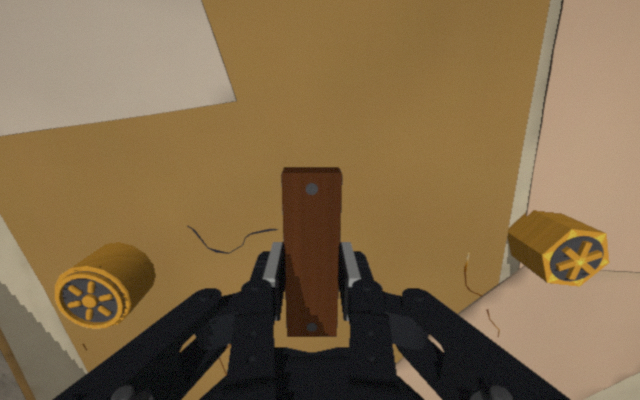

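Run:
```python
from h import *
p=load('wrist'); c=cloud(p)
for n in ('wrist',):
  for v in (240,243,246,250,260,270,290,310):
    print(v,[ (u,np.round(c[v,u],4).tolist()) for u in (262,270,276,348,356,362)])
print(np.round(c[200,300:325:6],4), np.round(c[100,300],4))
```

```text
240 [(262, [0.4748, -0.2952, 0.0018]), (270, [0.4794, -0.2953, 0.0021]), (276, [0.4827, -0.296, 0.0011]), (348, [0.5237, -0.2971, 0.0032]), (356, [0.5284, -0.2979, 0.0022]), (362, [0.5318, -0.2981, 0.0022])]
243 [(262, [0.4747, -0.2969, 0.0023]), (270, [0.4792, -0.2973, 0.0019]), (276, [0.4845, -0.2914, 0.0138]), (348, [0.5224, -0.2935, 0.0136]), (356, [0.5284, -0.2999, 0.0021]), (362, [0.5318, -0.3001, 0.002])]
246 [(262, [0.4743, -0.2993, 0.0012]), (270, [0.4792, -0.2987, 0.0029]), (276, [0.485, -0.2912, 0.0176]), (348, [0.522, -0.2935, 0.017]), (356, [0.5284, -0.3019, 0.0018]), (362, [0.532, -0.3024, 0.0013])]
250 [(262, [0.4743, -0.3012, 0.0026]), (270, [0.4788, -0.3017, 0.0022]), (276, [0.4854, -0.2914, 0.0214]), (348, [0.5215, -0.2933, 0.0215]), (356, [0.5283, -0.3042, 0.0023]), (362, [0.5318, -0.3045, 0.0021])]
260 [(262, [0.4784, -0.2949, 0.0244]), (270, [0.4836, -0.2912, 0.0311]), (276, [0.4862, -0.2922, 0.0297]), (348, [0.5203, -0.2931, 0.0312]), (356, [0.525, -0.2974, 0.0245]), (362, [0.5279, -0.2973, 0.0249])]
270 [(262, [0.4798, -0.2949, 0.0335]), (270, [0.4847, -0.2913, 0.0394]), (276, [0.4873, -0.2917, 0.0391]), (348, [0.5192, -0.2931, 0.0396]), (356, [0.5228, -0.2934, 0.0394]), (362, [0.5265, -0.2977, 0.0331])]
290 [(262, [0.4836, -0.2905, 0.0547]), (270, [0.4868, -0.2906, 0.0547]), (276, [0.4876, -0.2973, 0.0458]), (348, [0.5184, -0.2994, 0.0452]), (356, [0.5204, -0.2919, 0.0555]), (362, [0.5227, -0.2919, 0.0557])]
310 [(262, [0.4854, -0.2908, 0.0659]), (270, [0.4883, -0.2905, 0.0664]), (276, [0.4868, -0.3068, 0.0468]), (348, [0.518, -0.3075, 0.0481]), (356, [0.5187, -0.2923, 0.0663]), (362, [0.5208, -0.2923, 0.0664])]
[[ 0.4987 -0.2678  0.0147]
 [ 0.5017 -0.2678  0.0152]
 [ 0.5047 -0.268   0.015 ]
 [ 0.5077 -0.2684  0.0143]
 [ 0.5107 -0.2687  0.014 ]] [ 0.5013 -0.2207  0.0021]
```

```bash
python3 -c "
from h import *
plan2([.602,.049,.14],.126)"
```

```text
roll -0.177 -> q6 -0.17
t 4.93 pos [ 0.502  -0.3035  0.0081] jawyaw -0.051 tilt [ 0.0057 -0.0011] q6 -0.62 open 0.0285 F [-0.5  0.8  6.3]
shift [ 0.0826 -0.357  -0.1317] rows>=9.3
```

Request:
{"op": "step_arm", "data": {"targets": [0,0,-0.04,0,0,0,-0.08,0,0,0,-0.12,0,0.08,-0.355,-0.14,-0.177,0.08,-0.355,-0.14,-0.177,0.08,-0.355,-0.14,-0.177,0.08,-0.355,-0.14,-0.177,0.08,-0.355,-0.14,-0.177,0.08,-0.355,-0.14,-0.177,0.08,-0.355,-0.14,-0.177,0.08,-0.355,-0.14,-0.177,0.08,-0.355,-0.14,-0.177]}}

```text
t: 5.93
tool_pos: [0.5997, 0.0502, 0.149]
tool_rot: [3.134, 0.2, 0.011]
contact_force: [-0.8, -0.1, 0.0]
opening: 0.0282
```

Request:
{"op": "step_arm", "data": {"targets": [0,-0.04,0,0,0,-0.04,0,0,0,-0.04,0,0]}}

```text
t: 6.18
tool_pos: [0.5943, 0.0919, 0.1492]
tool_rot: [3.134, 0.206, 0.011]
contact_force: [0.4, -0.8, -0.5]
opening: 0.0281
```

Run:
```python
from h import *
p=shot('wrist','w5.png')
plan2([.602,.049,.14],.126)
c=cloud(p)
for v in range(236,262,3): print(v,[np.round(c[v,u],4).tolist() for u in (262,270,276,348,356)])
print(np.round(c[200,310],4),np.round(c[280,310],4))
```

```text
roll 0.003 -> q6 -0.17
t 6.23 pos [0.5944 0.0904 0.1491] jawyaw 0.129 tilt [ 0.007  -0.0008] q6 -0.10 open 0.0280 F [ 0.7 -0.2 -0.4]
shift [0.0022 0.042  0.0092] rows>=1.0
236 [[0.551, 0.0323, 0.0157], [0.5595, 0.034, 0.0169], [0.5657, 0.0341, 0.0155], [0.6409, 0.0442, 0.0162], [0.6459, 0.0518, 0.0304]]
239 [[0.5515, 0.0295, 0.017], [0.5597, 0.03, 0.0159], [0.566, 0.0309, 0.0161], [0.6416, 0.0405, 0.0157], [0.6465, 0.0485, 0.0303]]
242 [[0.5516, 0.0253, 0.0156], [0.56, 0.0265, 0.016], [0.5747, 0.1001, 0.153], [0.6125, 0.1057, 0.1545], [0.647, 0.0455, 0.0308]]
245 [[0.5519, 0.0221, 0.0164], [0.5604, 0.0235, 0.017], [0.5752, 0.1008, 0.1576], [0.6122, 0.1055, 0.1576], [0.6479, 0.0415, 0.0295]]
248 [[0.5522, 0.0183, 0.0159], [0.5606, 0.0195, 0.0161], [0.5756, 0.1012, 0.1615], [0.6115, 0.1061, 0.162], [0.6482, 0.0389, 0.0309]]
251 [[0.5523, 0.0141, 0.015], [0.5729, 0.1006, 0.1641], [0.5758, 0.1005, 0.1632], [0.6115, 0.1052, 0.1634], [0.6172, 0.1021, 0.1566]]
254 [[0.5832, 0.1736, 0.2916], [0.5733, 0.101, 0.1676], [0.5761, 0.1004, 0.1659], [0.611, 0.1055, 0.167], [0.6169, 0.1016, 0.159]]
257 [[0.5691, 0.096, 0.1629], [0.5737, 0.1007, 0.1699], [0.5765, 0.1012, 0.1701], [0.6106, 0.1054, 0.1697], [0.6161, 0.1022, 0.1632]]
260 [[0.5695, 0.096, 0.1657], [0.574, 0.1009, 0.1728], [0.5768, 0.1011, 0.1725], [0.6104, 0.1051, 0.1721], [0.6158, 0.1019, 0.1657]]
[0.5895 0.127  0.1561] [0.5956 0.0805 0.1553]
```

View pics/w5.png

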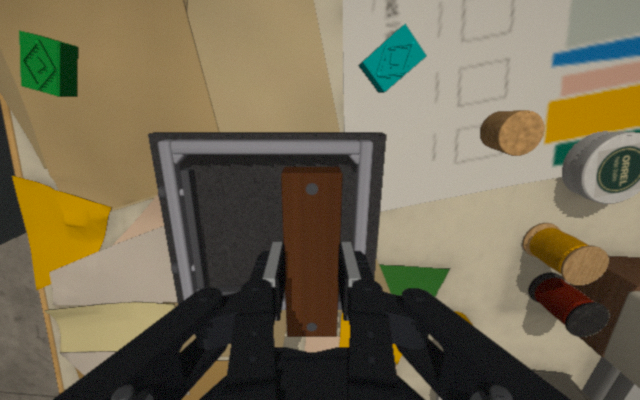

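```bash
cat >> h.py <<'E'
CH=[('r',(.17,.16),.031),('r',(.194,.184),.031)]
E
python3 - <<'E'
from h import *
p=load('wrist');o=state()
m=np.ones((400,640)); m[235:,:]=0; m[160:,275:350]=0
ch,s=fit(p,'r',0,0,(.559,.044,.126),rng=(.01,.01,.06),rects=CH,mask=m); print('chase',ch.round(4),s)
m2=np.ones((400,640)); m2[235:340,255:285]=0;m2[235:340,338:370]=0
f,s=fit3(p,'r',(.03,.1),.1405,.1555,(o['tool_pos'][0],o['tool_pos'][1],.129),rng=(.012,.012,.06),mask=m2); print('furn',f.round(4),s)
draw(p,[(k,d,z,ch) for k,d,z in CH]+[('r',(.03,.1),.1555,f)],'d6.png',(130,110,410,350),3)
c=cloud(p); T=Ro.from_rotvec(o['tool_rot']).as_matrix()
print('tool frame furn off',T.T@(np.r_[f[:2],.1405]-o['tool_pos']))
E
```

```text
chase [0.5599 0.0436 0.1303] 243.26669311523438
furn [0.5962 0.0812 0.1315] 14.654256820678711
tool frame furn off [0.00053315 0.00935444 0.00862079]
```

View pics/d6.png

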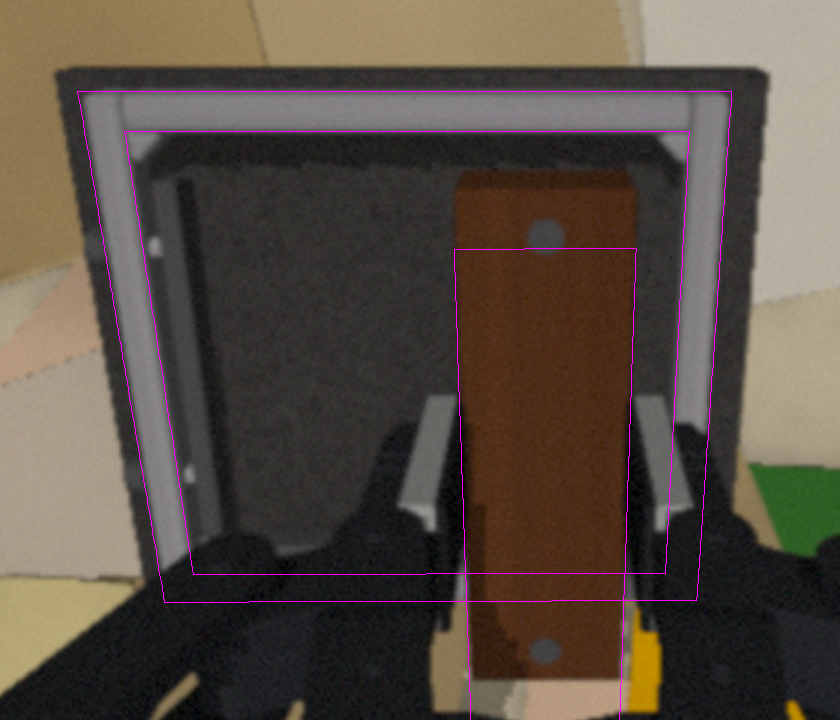

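Run:
```python
from h import *
p=load('wrist');o=state();T=Ro.from_rotvec(o['tool_rot']).as_matrix()
uv=np.array([(282,172.3),(342,172.3),(337.3,336.3),(287.3,336.3)])
for z in (.1545,.1555):
    w=ray(p,uv,z=z); print(w.round(4).tolist(), 'len',np.linalg.norm(w[1]-w[2]),'wid',np.linalg.norm(w[0]-w[1]))
    c=w.mean(0);c[2]=z-.015; print(c, (T.T@(c-o['tool_pos'])).round(4)); e=(w[0]+w[1]-w[2]-w[3]); print('yaw',np.arctan2(e[1],e[0])-np.pi/2)
m=np.ones((400,640)); m[235:,:]=0; m[160:,275:350]=0
ch,s=fit(p,'r',0,0,(.559,.044,.126),rng=(.01,.01,.06),rects=CH[:1],mask=m); print('chase inner',ch.round(4),s)
```

```text
[[0.5742, 0.1388, 0.1545], [0.6032, 0.1426, 0.1545], [0.6169, 0.043, 0.1545], [0.5873, 0.0392, 0.1545]] len 0.10056311858235462 wid 0.02918451713237922
[0.59540136 0.09089883 0.1395    ] [ 0.001  -0.0004  0.0096]
yaw 0.13361154075600146
[[0.5743, 0.1391, 0.1555], [0.603, 0.1428, 0.1555], [0.6167, 0.0439, 0.1555], [0.5872, 0.0402, 0.1555]] len 0.09982983054076235 wid 0.028971708920834977
[0.59531247 0.09150218 0.1405    ] [ 0.001  -0.001   0.0086]
yaw 0.1336115407560019
chase inner [0.549  0.0423 0.1256] 279.70208740234375
```

```bash
python3 -c "
from h import *
plan2([.602,.0491,.05],.128)"
```

```text
roll 0.001 -> q6 -0.17
t 6.23 pos [0.5944 0.0904 0.1491] jawyaw 0.129 tilt [ 0.007  -0.0008] q6 -0.10 open 0.0280 F [ 0.7 -0.2 -0.4]
shift [0.0016 0.0418 0.0992] rows>=2.6
```

Request:
{"op": "step_arm", "data": {"targets": [0.002,0.021,0.02,0,0.002,0.042,0.05,0,0.002,0.042,0.08,0,0.002,0.042,0.1,0,0.002,0.042,0.1,0,0.002,0.042,0.1,0]}}

```text
t: 6.73
tool_pos: [0.6013, 0.0474, 0.048]
tool_rot: [3.134, 0.2, 0.006]
contact_force: [0.8, 0.8, -0.2]
opening: 0.028
```

```bash
python3 -c "
from h import *
plan2([.602,.0491,.0255],.128)"
```

```text
roll -0.001 -> q6 -0.17
t 6.73 pos [0.6013 0.0474 0.048 ] jawyaw 0.127 tilt [ 0.0039 -0.001 ] q6 -0.17 open 0.0280 F [ 0.8  0.8 -0.2]
shift [ 0.0008 -0.0016  0.0225] rows>=0.5
```

Request:
{"op": "step_arm", "data": {"targets": [0.001,-0.0015,0.01,0,0.001,-0.0015,0.02,0,0.001,-0.0015,0.0225,0,0.001,-0.0015,0.0225,0,0.001,-0.0015,0.0225,0,0.001,-0.0015,0.0225,0]}}

```text
t: 7.23
tool_pos: [0.6027, 0.0491, 0.0262]
tool_rot: [3.134, 0.2, 0.008]
contact_force: [-0.9, -0.3, -0.7]
opening: 0.0282
```

```bash
python3 -c "
from h import *
plan2([.602,.0491,.0245],.128)"
```

```text
roll -0.001 -> q6 -0.17
t 7.23 pos [0.6027 0.0491 0.0262] jawyaw 0.127 tilt [ 0.005 -0.001] q6 -0.17 open 0.0282 F [-0.9 -0.3 -0.7]
shift [-0.0007 -0.0001  0.0016] rows>=0.0
```

Lower to contact, then open to 40 mm.

Request:
{"op": "step_arm", "data": {"targets": [-0.0007,0,0.001,0,-0.0007,0,0.002,0,-0.0007,0,0.003,0,-0.0007,0,0.003,0]}}

```text
t: 7.57
tool_pos: [0.6024, 0.0491, 0.0241]
tool_rot: [3.134, 0.2, 0.008]
contact_force: [-2.5, 1.6, 5.1]
opening: 0.0282
```

Request:
{"op": "step_arm", "data": {"targets": [0,0,-0.001,0,0,0,-0.001,0,0,0,-0.001,0,0,0,-0.001,0], "grip": 0.04}}

```text
t: 7.9
tool_pos: [0.6024, 0.0491, 0.025]
tool_rot: [3.134, 0.2, 0.008]
contact_force: [-0.4, -0.7, 0.5]
opening: 0.0398
```

Request:
{"op": "step_arm", "data": {"targets": [0,0,-0.03,0,0,0,-0.06,0,0,0,-0.1,0,0,0,-0.14,0,0,0,-0.17,0,0,0,-0.17,0]}}

```text
t: 8.4
tool_pos: [0.6058, 0.0491, 0.2044]
tool_rot: [3.132, 0.2, 0.031]
contact_force: [1.2, 1.2, 0.5]
opening: 0.0402
```

Run:
```python
from h import *
p=shot('wrist','w6.png'); import shutil; shutil.copy('last_wrist.pkl','w6.pkl')
plan2([.39,-.309,.12],0.4)
```

```text
roll -0.272 -> q6 -1.19
  roll 2.869 -> q6 1.95
t 8.45 pos [0.6043 0.0492 0.2006] jawyaw 0.128 tilt [ 0.0152 -0.0014] q6 -0.17 open 0.0401 F [-0.9  0.  -0.2]
shift [-0.2593  0.3277  0.0779] rows>=10.2
```

View pics/w6.png

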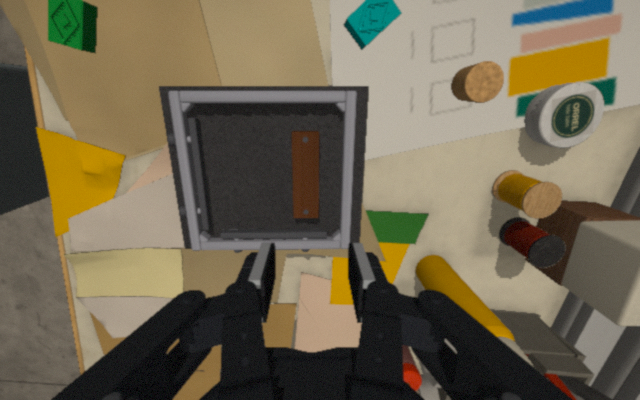

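```bash
cat >> h.py <<'E'
def tochase(ch,v):
    c,s=np.cos(ch[2]),np.sin(ch[2]); d=np.array(v[:2])-ch[:2]
    return np.array([c*d[0]+s*d[1],-s*d[0]+c*d[1],v[2]-ch[2]])
def fromchase(ch,a):
    c,s=np.cos(ch[2]),np.sin(ch[2]); return np.array([ch[0]+c*a[0]-s*a[1],ch[1]+s*a[0]+c*a[1]])
E
python3 - <<'E'
from h import *
p=load('wrist')
m=np.ones((400,640)); m[245:,:]=0
ch,s=fit(p,'r',0,0,(.559,.044,.126),rng=(.008,.008,.06),rects=CH,mask=m); print('chase',ch.round(4),s)
f,s=fit3(p,'r',(.03,.1),.016,.031,(.602,.049,.128),rng=(.008,.008,.06)); print('furn',f.round(4),s); print('rel',tochase(ch,f).round(4))
draw(p,[(k,d,z,ch) for k,d,z in CH]+[('r',(.03,.1),.031,f)],'d7.png',(150,80,380,260),3)
E
```

```text
chase [0.56   0.0429 0.128 ] 243.7722930908203
furn [0.6028 0.0486 0.1255] 12.428799629211426
rel [ 0.0432  0.0002 -0.0025]
```

View pics/d7.png

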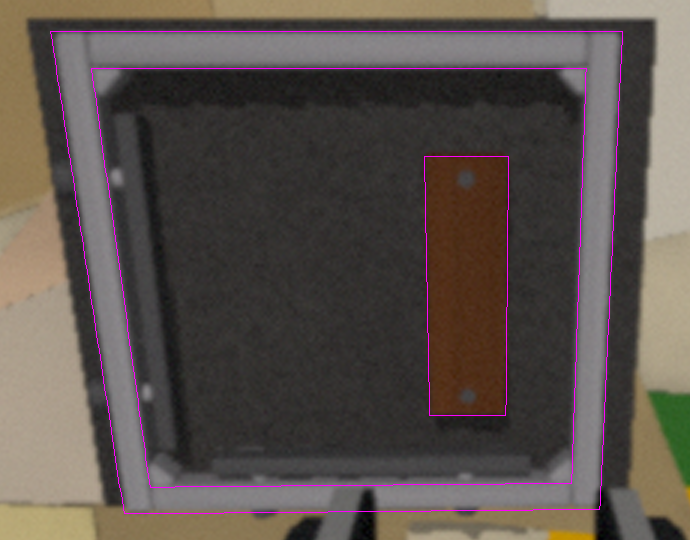

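```bash
python3 -c "
from h import *
plan2([.39,-.3095,.13],-1.44)"
```

```text
roll 1.568 -> q6 0.65
  roll -1.574 -> q6 -2.49
t 8.45 pos [0.6043 0.0492 0.2006] jawyaw 0.128 tilt [ 0.0152 -0.0014] q6 -0.17 open 0.0401 F [-0.9  0.  -0.2]
shift [-0.2592  0.3282  0.0679] rows>=10.2
```

Request:
{"op": "step_arm", "data": {"targets": [-0.259,0.328,0.06,1.568,-0.259,0.328,0.06,1.568,-0.259,0.328,0.06,1.568,-0.259,0.328,0.06,1.568,-0.259,0.328,0.06,1.568,-0.259,0.328,0.06,1.568,-0.259,0.328,0.06,1.568,-0.259,0.328,0.06,1.568,-0.259,0.328,0.06,1.568,-0.259,0.328,0.06,1.568,-0.259,0.328,0.06,1.568,-0.259,0.328,0.06,1.568], "grip": 0.06}}

```text
t: 9.45
tool_pos: [0.3875, -0.3105, 0.1355]
tool_rot: [-2.413, 1.998, -0.013]
contact_force: [-0.3, 0.5, 0.6]
opening: 0.0598
```

Run:
```python
from h import *
p=shot('wrist','w7.png')
plan2([.39,-.3095,.05],-1.44)
r,s=fit3(p,'c',.038,0,.03,(.39,-.3095,0),rng=(.01,.01,1)); print(r.round(4),s)
draw3(p,[('c',.038,0,.03,r)],'d8.png',(200,100,500,300),2)
```

```text
roll 0.054 -> q6 0.61
  roll -3.087 -> q6 -2.53
t 9.50 pos [ 0.3882 -0.3097  0.1358] jawyaw -1.386 tilt [0.0126 0.0014] q6 0.55 open 0.0598 F [ 0.6  0.9 -0.9]
shift [ 0.0001 -0.0007  0.0858] rows>=2.1
[ 3.909e-01 -3.105e-01 -1.000e-04] 12.431652069091797
```

View pics/d8.png

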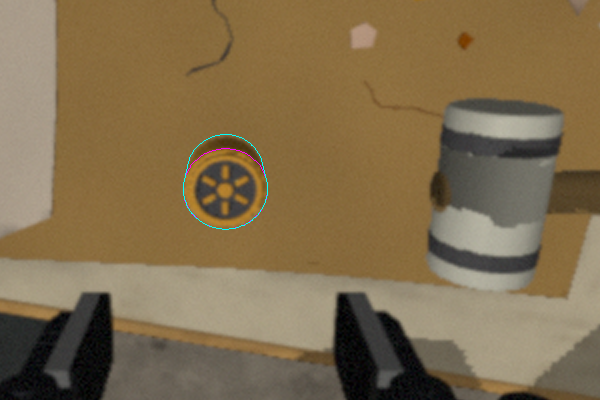

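```bash
python3 -c "
from h import *
plan2([.3905,-.310,.009],-1.44)"
```

```text
roll 0.054 -> q6 0.61
  roll -3.087 -> q6 -2.53
t 9.50 pos [ 0.3882 -0.3097  0.1358] jawyaw -1.386 tilt [0.0126 0.0014] q6 0.55 open 0.0598 F [ 0.6  0.9 -0.9]
shift [ 0.0006 -0.0006  0.1268] rows>=3.0
```

Request:
{"op": "step_arm", "data": {"targets": [0,-0.001,0.04,0.05,0,-0.001,0.07,0.05,0,-0.001,0.1,0.05,0,-0.001,0.12,0.05,0,-0.001,0.127,0.05,0,-0.001,0.127,0.05]}}

```text
t: 10.0
tool_pos: [0.3891, -0.307, 0.0057]
tool_rot: [-2.361, 2.057, -0.003]
contact_force: [0.7, 1.0, -0.9]
opening: 0.0598
```

Request:
{"op": "step_arm", "data": {"targets": [0,0,0,0,0,0,0,0,0,0,0,0,0,0,0,0,0,0,0,0], "grip": 0.02, "force": 60}}

```text
t: 10.42
tool_pos: [0.3901, -0.3079, 0.0073]
tool_rot: [-2.361, 2.057, -0.008]
contact_force: [-1.2, -0.0, 4.6]
opening: 0.0349
```

Run:
```python
from h import *
p=shot('wrist','w8.png')
plan2([.5594,.0434,.15],-1.443)
```

```text
roll 0.010 -> q6 1.36
  roll -3.132 -> q6 -1.78
t 10.47 pos [ 0.3901 -0.3079  0.0073] jawyaw -1.433 tilt [0.0103 0.0042] q6 0.60 open 0.0348 F [1.4 1.7 6.2]
shift [-0.3252 -0.2174 -0.1395] rows>=10.0
```

View pics/w8.png

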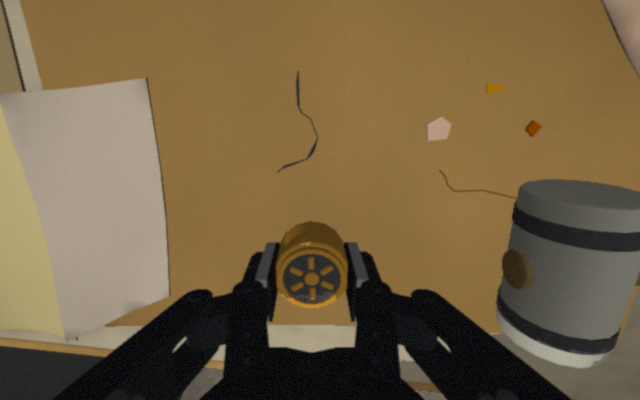

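Request:
{"op": "step_arm", "data": {"targets": [0,0,-0.04,0,0,0,-0.08,0,0,0,-0.12,0,-0.325,-0.217,-0.135,0.01,-0.325,-0.217,-0.135,0.01,-0.325,-0.217,-0.135,0.01,-0.325,-0.217,-0.135,0.01,-0.325,-0.217,-0.135,0.01,-0.325,-0.217,-0.135,0.01,-0.325,-0.217,-0.135,0.01,-0.325,-0.217,-0.135,0.01,-0.325,-0.217,-0.135,0.01]}}

```text
t: 11.47
tool_pos: [0.5518, 0.0309, 0.144]
tool_rot: [-2.352, 2.069, -0.006]
contact_force: [1.0, 0.2, -1.9]
opening: 0.0347
```

Request:
{"op": "step_arm", "data": {"targets": [-0.05,-0.035,0,0,-0.05,-0.035,0,0,-0.05,-0.035,0,0,-0.05,-0.035,0,0]}}

```text
t: 11.8
tool_pos: [0.5794, 0.0861, 0.1433]
tool_rot: [-2.356, 2.067, -0.004]
contact_force: [-0.5, -0.1, -3.1]
opening: 0.0344
```

Run:
```python
from h import *
p=shot('wrist','w9.png')
plan2([.5594,.0434,.08],-1.443)
c=cloud(p);print([np.round(c[v,311],4).tolist() for v in (235,255,270,280,290)])
```

```text
roll 0.001 -> q6 1.39
  roll -3.141 -> q6 -1.75
t 11.85 pos [0.5792 0.0851 0.1433] jawyaw -1.442 tilt [0.0066 0.0036] q6 1.46 open 0.0348 F [ 1.   0.6 -2.8]
shift [0.039  0.0254 0.063 ] rows>=1.9
[[0.5985, 0.0889, 0.1559], [0.5914, 0.0879, 0.163], [0.5835, 0.0869, 0.1635], [0.5795, 0.0864, 0.166], [0.5735, 0.0856, 0.1654]]
```

View pics/w9.png

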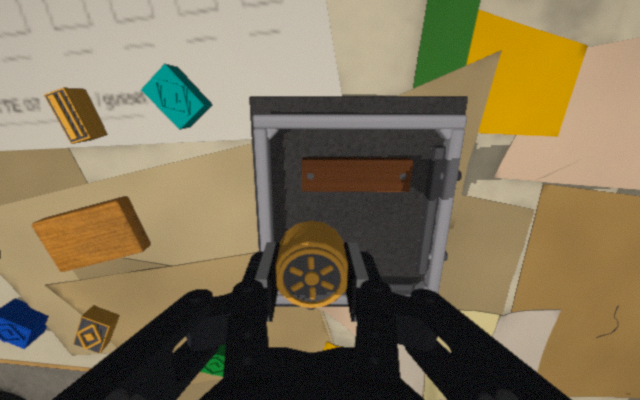

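Run:
```python
from h import *
p=load('wrist');o=state();T=Ro.from_rotvec(o['tool_rot']).as_matrix()
m=np.ones((400,640)); m[240:320,240:277]=0; m[240:320,347:380]=0
r,s=fit3(p,'c',.038,.1345,.1645,(.579,.086,0),rng=(.008,.008,1),mask=m,wtop=1); print(r.round(4),s, (T.T@(np.r_[r[:2],.134]-o['tool_pos'])).round(4))
draw3(p,[('c',.038,.1345,.1645,r)],'d9.png',(230,180,400,330),4)
m=np.ones((400,640)); m[235:,:]=0
ch,s=fit(p,'r',0,0,(.5594,.0434,.128),rng=(.008,.008,.06),rects=CH,mask=m); print('chase',ch.round(4),s)
f,s=fit3(p,'r',(.03,.1),.016,.031,(.602,.049,.128),rng=(.008,.008,.06)); print('furn',f.round(4),s); print('rel',tochase(ch,f).round(4))
```

```text
[ 0.581   0.0864 -0.    ] 22.945388793945312 [-0.001  -0.0019  0.0093]
chase [0.56   0.0443 0.1303] 234.1511688232422
furn [0.6032 0.0488 0.1303] 13.02426528930664
rel [ 0.0435 -0.0012  0.0001]
```

View pics/d9.png

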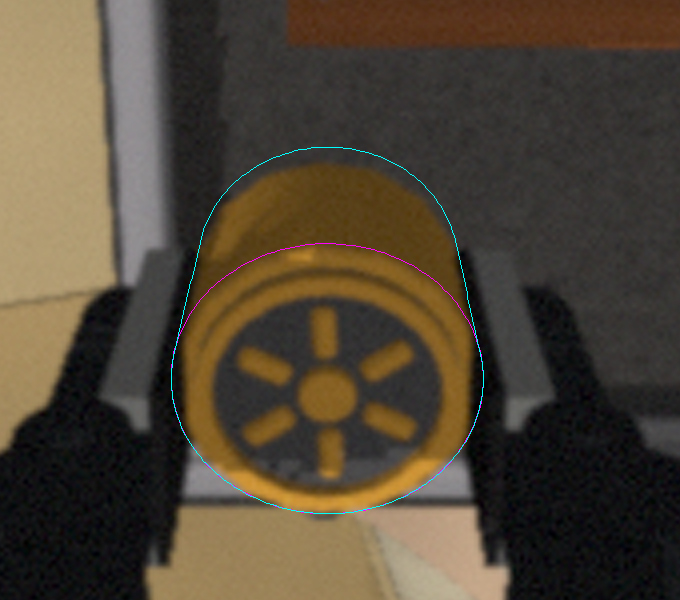

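```bash
python3 -c "
from h import *
plan2([.5586,.0433,.045],-1.443)"
```

```text
roll 0.001 -> q6 1.39
  roll -3.141 -> q6 -1.75
t 11.85 pos [0.5792 0.0851 0.1433] jawyaw -1.442 tilt [0.0066 0.0036] q6 1.46 open 0.0348 F [ 1.   0.6 -2.8]
shift [0.0391 0.0265 0.098 ] rows>=2.6
```

Request:
{"op": "step_arm", "data": {"targets": [0.02,0.0135,0.01,0,0.039,0.0265,0.02,0,0.039,0.0265,0.05,0,0.039,0.0265,0.08,0,0.039,0.0265,0.098,0,0.039,0.0265,0.098,0,0.039,0.0265,0.098,0,0.039,0.0265,0.098,0]}}

```text
t: 12.52
tool_pos: [0.5594, 0.0426, 0.0465]
tool_rot: [-2.353, 2.07, -0.007]
contact_force: [1.1, -0.4, -2.0]
opening: 0.0346
```

```bash
python3 -c "
from h import *
plan2([.5586,.0433,.028],-1.443)"
```

```text
roll -0.000 -> q6 1.38
  roll -3.142 -> q6 -1.76
t 12.52 pos [0.5594 0.0426 0.0465] jawyaw -1.443 tilt [0.0087 0.0034] q6 1.38 open 0.0346 F [ 1.1 -0.4 -2. ]
shift [-0.0007  0.0009  0.0185] rows>=0.4
```

Request:
{"op": "step_arm", "data": {"targets": [-0.0007,0.001,0.01,0,-0.0007,0.001,0.017,0,-0.0007,0.001,0.0185,0,-0.0007,0.001,0.0185,0,-0.0007,0.001,0.0185,0]}}

```text
t: 12.93
tool_pos: [0.5584, 0.0433, 0.0279]
tool_rot: [-2.353, 2.07, -0.006]
contact_force: [-0.0, -0.3, -2.8]
opening: 0.0349
```

```bash
python3 -c "
from h import *
plan2([.5586,.0433,.025],-1.443)"
```

```text
roll 0.000 -> q6 1.38
  roll -3.141 -> q6 -1.76
t 12.93 pos [0.5584 0.0433 0.0279] jawyaw -1.443 tilt [0.0084 0.0034] q6 1.38 open 0.0349 F [-0.  -0.3 -2.8]
shift [ 0.0001 -0.0002  0.0029] rows>=0.1
```

Request:
{"op": "step_arm", "data": {"targets": [0,0,0.001,0,0,0,0.002,0,0,0,0.003,0,0,0,0.003,0]}}

```text
t: 13.27
tool_pos: [0.5583, 0.0434, 0.0247]
tool_rot: [-2.353, 2.07, -0.006]
contact_force: [-0.3, 0.5, -3.3]
opening: 0.0348
```

Request:
{"op": "step_arm", "data": {"targets": [0,0,0.001,0,0,0,0.002,0,0,0,0.003,0]}}

```text
t: 13.52
tool_pos: [0.5586, 0.0434, 0.0233]
tool_rot: [-2.354, 2.07, -0.005]
contact_force: [-8.0, -0.3, 12.8]
opening: 0.0351
```

Contact at TCP z≈0.0235. Release (open to 48 mm) and rise.

Request:
{"op": "step_arm", "data": {"targets": [0,0,-0.0005,0,0,0,-0.0005,0,0,0,-0.0005,0,0,0,-0.0005,0], "grip": 0.05}}

```text
t: 13.85
tool_pos: [0.5589, 0.0434, 0.024]
tool_rot: [-2.353, 2.07, -0.006]
contact_force: [0.6, -0.6, 0.5]
opening: 0.0499
```

Request:
{"op": "step_arm", "data": {"targets": [0,0,-0.03,0,0,0,-0.06,0,0,0,-0.1,0,0,0,-0.14,0,0,0,-0.16,0,0,0,-0.16,0]}}

```text
t: 14.35
tool_pos: [0.5614, 0.0426, 0.1915]
tool_rot: [-2.347, 2.064, -0.021]
contact_force: [0.9, -0.8, 0.2]
opening: 0.0498
```

Run:
```python
from h import *
p=shot('wrist','w10.png')
plan2([.3815,.31,.13],-1.9)
m=np.ones((400,640)); m[240:,:]=0
ch,s=fit(p,'r',0,0,(.5594,.0434,.128),rng=(.008,.008,.06),rects=CH,mask=m); print('chase',ch.round(4),s)
f,s=fit3(p,'r',(.03,.1),.016,.031,(.602,.049,.128),rng=(.008,.008,.06)); print('furn',f.round(4),s); print('rel',tochase(ch,f).round(4))
r,s=fit3(p,'c',.038,.016,.046,(.5594,.0434,0),rng=(.01,.01,1)); print(r.round(4),s,tochase(ch,r).round(4))
draw3(p,[('c',.038,.016,.046,r),('r',(.03,.1),.016,.031,f),('r',(.17,.16),.031,.031,ch)],'d10.png',(230,60,490,260),3)
m=MODEL['rule']
u,s=fit3(p,m[0],m[1],0,m[2],(.608,.303,.38)); print('rule',u.round(4),s)
m=MODEL['loz']
l,s=fit3(p,m[0],m[1],0,m[2],(.3815,.31,-.33)); print('loz',l.round(4),s)
draw3(p,[('r',(.044,.02),0,.03,u),('r',(.044,.032),0,.03,l)],'d11.png',(30,80,180,330),3)
```

```text
roll 0.457 -> q6 2.45
  roll -2.684 -> q6 -0.69
t 14.40 pos [0.5598 0.0427 0.188 ] jawyaw -1.443 tilt [0.0153 0.0029] q6 1.38 open 0.0498 F [0.3 0.6 0.2]
shift [-0.2878  0.1435  0.056 ] rows>=7.8
chase [0.5596 0.0438 0.1278] 228.56321716308594
furn [0.6027 0.0487 0.1274] 12.68850326538086
rel [ 0.0433 -0.0006 -0.0005]
[ 5.593e-01  4.390e-02 -1.000e-04] 21.237152099609375 [-0.0003  0.0002 -0.1279]
rule [0.62   0.3057 0.2166] 16.75540542602539
loz [ 0.3848  0.3079 -0.3647] 14.205404281616211
```

View pics/d10.png

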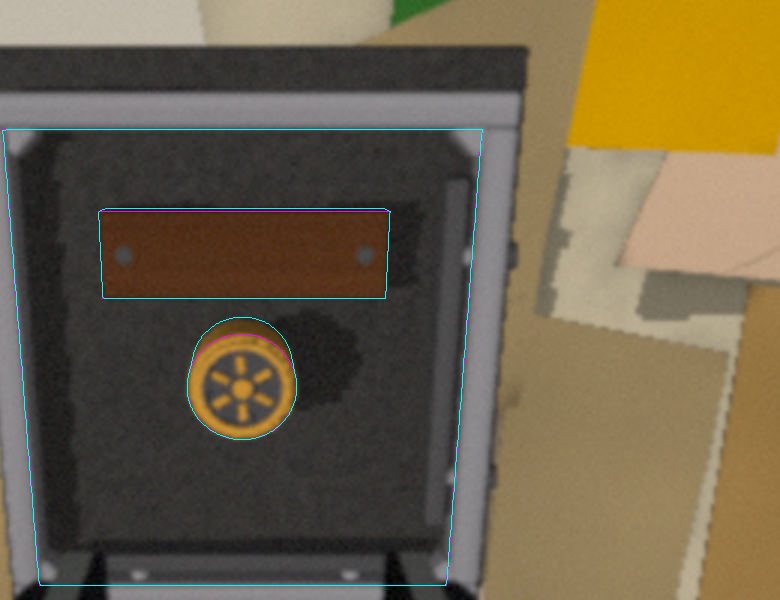

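View pics/w10.png

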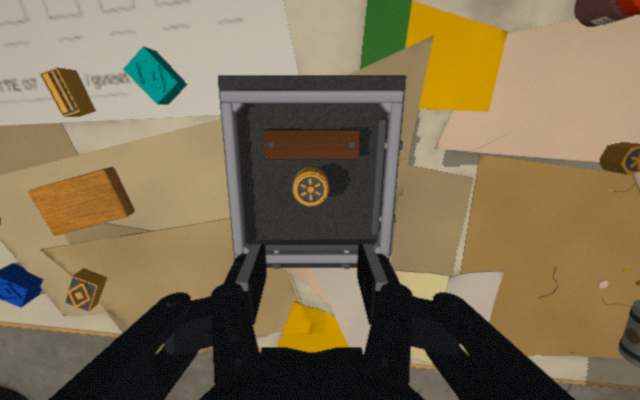

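```bash
python3 -c "
from h import *
plan2([.383,.309,.13],-.345)"
```

```text
roll -1.098 -> q6 0.89
  roll -4.239 -> q6 -2.25
t 14.40 pos [0.5598 0.0427 0.188 ] jawyaw -1.443 tilt [0.0153 0.0029] q6 1.38 open 0.0498 F [0.3 0.6 0.2]
shift [-0.2866  0.1422  0.056 ] rows>=7.8
```

Request:
{"op": "step_arm", "data": {"targets": [-0.287,0.142,0.05,-1.1,-0.287,0.142,0.05,-1.1,-0.287,0.142,0.05,-1.1,-0.287,0.142,0.05,-1.1,-0.287,0.142,0.05,-1.1,-0.287,0.142,0.05,-1.1,-0.287,0.142,0.05,-1.1,-0.287,0.142,0.05,-1.1,-0.287,0.142,0.05,-1.1,-0.287,0.142,0.05,-1.1], "grip": 0.065}}

```text
t: 15.23
tool_pos: [0.3805, 0.3098, 0.1333]
tool_rot: [-3.095, 0.527, -0.018]
contact_force: [-0.4, -0.4, -0.7]
opening: 0.0649
```

Run:
```python
from h import *
p=shot('wrist','w11.png')
m=MODEL['loz']
l,s=fit3(p,m[0],m[1],0,m[2],(.3825,.309,-.34),rng=(.01,.01,.15)); print('loz',l.round(4),s)
plan2([l[0],l[1],.0175],l[2])
draw3(p,[('r',(.044,.032),0,.03,l)],'d12.png',(220,100,440,280),3)
```

```text
loz [ 0.3834  0.3123 -0.3414] 12.8477144241333
  roll -0.002 -> q6 0.88
  roll -3.143 -> q6 -2.26
t 15.28 pos [0.3815 0.3092 0.1339] jawyaw -0.343 tilt [0.0124 0.0009] q6 0.88 open 0.0651 F [ 0.1  0.1 -0. ]
shift [-0.0006 -0.003   0.1164] rows>=2.8
```

View pics/d12.png

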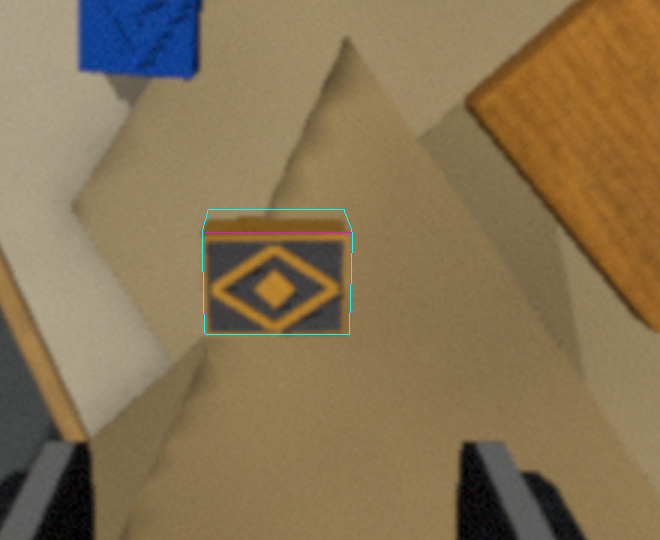

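Request:
{"op": "step_arm", "data": {"targets": [-0.0005,-0.003,0.04,0,-0.0005,-0.003,0.07,0,-0.0005,-0.003,0.1,0,-0.0005,-0.003,0.115,0,-0.0005,-0.003,0.115,0,-0.0005,-0.003,0.115,0]}}

```text
t: 15.78
tool_pos: [0.3831, 0.311, 0.0177]
tool_rot: [-3.094, 0.541, -0.015]
contact_force: [0.3, -0.1, 0.8]
opening: 0.0649
```

```bash
python3 -c "
from h import *
plan2([.3834,.312,.0175],-.3414)"
```

```text
roll -0.005 -> q6 0.88
  roll -3.147 -> q6 -2.26
t 15.78 pos [0.3831 0.311  0.0177] jawyaw -0.346 tilt [ 0.0098 -0.0008] q6 0.88 open 0.0649 F [ 0.3 -0.1  0.8]
shift [-0.0001 -0.001   0.0002] rows>=0.0
```

Request:
{"op": "step_arm", "data": {"targets": [0,-0.001,0,0,0,-0.001,0,0,0,-0.001,0,0,0,-0.001,0,0,0,-0.001,0,0,0,-0.001,0,0], "grip": 0.03, "force": 80}}

```text
t: 16.28
tool_pos: [0.3851, 0.3127, 0.02]
tool_rot: [-3.091, 0.541, -0.02]
contact_force: [-0.4, -1.5, 6.7]
opening: 0.0409
```

Run:
```python
from h import *
t=[.5594,.0434,.128]; tg=fromchase(t,[0,-.041]); print(tg)
plan2([tg[0],tg[1],.14],.128)
```

```text
[0.56463368 0.00273541]
  roll -0.475 -> q6 -0.27
  roll 2.667 -> q6 2.87
t 16.28 pos [0.3851 0.3127 0.02  ] jawyaw -0.347 tilt [0.0133 0.0008] q6 0.89 open 0.0409 F [-0.4 -1.5  6.7]
shift [ 0.2756  0.2299 -0.1178] rows>=9.1
```

Request:
{"op": "step_arm", "data": {"targets": [0,0,-0.02,0,0,0,-0.05,0,0,0,-0.09,0,0,0,-0.11,0,0,0,-0.11,0]}}

```text
t: 16.7
tool_pos: [0.3869, 0.3146, 0.1363]
tool_rot: [-3.084, 0.54, -0.035]
contact_force: [-0.1, 0.4, -1.8]
opening: 0.041
```

Run:
```python
from h import *
p=shot('wrist','w12.png')
plan2([.5646,.0027,.14],.128)
c=cloud(p);print([np.round(c[v,311],4).tolist() for v in (225,235,245,255,265,275,285,295,305)])
```

```text
roll -0.475 -> q6 -0.27
  roll 2.667 -> q6 2.87
t 16.75 pos [0.3853 0.3136 0.1329] jawyaw -0.347 tilt [0.0191 0.0041] q6 0.89 open 0.0409 F [-0.9  0.1 -3.5]
shift [ 0.2744  0.2314 -0.0049] rows>=8.6
[[0.392, 0.3275, 0.1245], [0.3918, 0.3277, 0.1385], [0.3908, 0.3251, 0.1445], [0.3887, 0.3193, 0.1439], [0.3873, 0.3155, 0.1472], [0.385, 0.3093, 0.1462], [0.3824, 0.3019, 0.1438], [0.3482, 0.2005, 0.0077], [0.3464, 0.1963, 0.0186]]
```

View pics/w12.png

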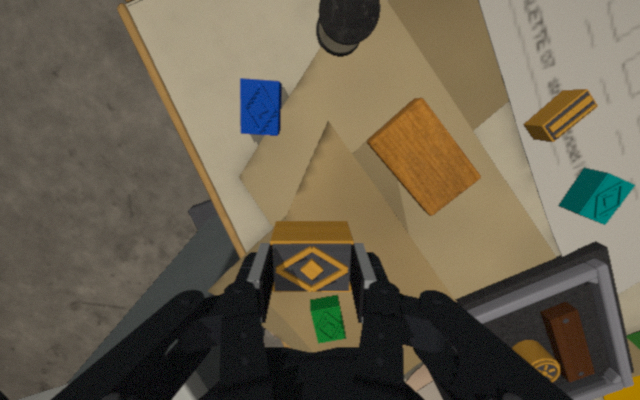

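Request:
{"op": "step_arm", "data": {"targets": [0.274,0.231,-0.02,-0.475,0.274,0.231,-0.02,-0.475,0.274,0.231,-0.02,-0.475,0.274,0.231,-0.02,-0.475,0.274,0.231,-0.02,-0.475,0.274,0.231,-0.02,-0.475,0.274,0.231,-0.02,-0.475,0.274,0.231,-0.02,-0.475,0.274,0.231,-0.02,-0.475,0.274,0.231,-0.02,-0.475,0.274,0.231,-0.02,-0.475,0.274,0.231,-0.02,-0.475]}}

```text
t: 17.75
tool_pos: [0.5624, 0.0033, 0.1521]
tool_rot: [-3.131, -0.199, -0.022]
contact_force: [-0.0, 0.6, -4.0]
opening: 0.0408
```

Run:
```python
from h import *
p=shot('wrist','w13.png')
plan2([.5646,.0027,.08],.128)
k=4
cv2.imwrite('pics/d13.png',cv2.resize(p['color'][180:330,220:410,::-1],None,fx=k,fy=k,interpolation=cv2.INTER_CUBIC))
c=cloud(p);print([(v,np.round(c[v,311],4).tolist()) for v in range(236,292,5)])
```

```text
roll 0.000 -> q6 -0.26
  roll 3.142 -> q6 2.88
t 17.80 pos [0.5623 0.004  0.1524] jawyaw 0.128 tilt [0.0146 0.0053] q6 -0.26 open 0.0410 F [-0.3  0.1 -3.5]
shift [0.0011 0.0019 0.0725] rows>=1.7
[(236, [0.5611, 0.0163, 0.1537]), (241, [0.561, 0.0161, 0.1591]), (246, [0.5613, 0.0136, 0.1599]), (251, [0.5616, 0.0111, 0.1605]), (256, [0.5621, 0.0077, 0.1597]), (261, [0.5622, 0.0063, 0.1624]), (266, [0.5626, 0.0031, 0.1621]), (271, [0.5631, -0.0006, 0.1609]), (276, [0.5634, -0.0031, 0.1618]), (281, [0.5641, -0.0081, 0.1589]), (286, [0.5643, -0.0096, 0.1614]), (291, [0.5648, -0.0137, 0.1601])]
```

View pics/d13.png

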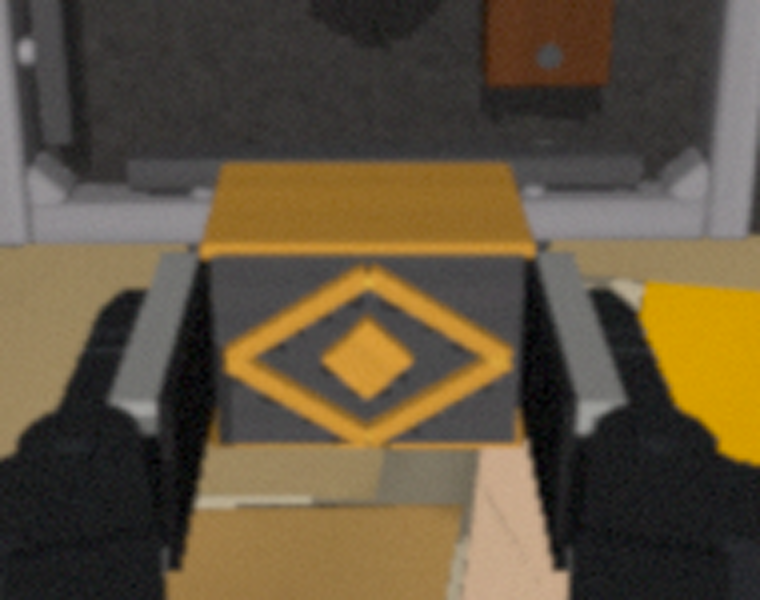

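Request:
{"op": "step_arm", "data": {"targets": [0.0012,-0.0005,0.03,0,0.0012,-0.0005,0.06,0,0.0012,-0.0005,0.09,0,0.0012,-0.0005,0.112,0,0.0012,-0.0005,0.112,0,0.0012,-0.0005,0.112,0]}}

```text
t: 18.3
tool_pos: [0.5629, 0.007, 0.0387]
tool_rot: [-3.13, -0.205, -0.017]
contact_force: [0.2, -0.4, -2.7]
opening: 0.0411
```

Run:
```python
from h import *
p=shot('wrist','w14.png')
plan2([.5643,.0051,.039],.128)
k=4
cv2.imwrite('pics/d14.png',cv2.resize(p['color'][150:310,220:420,::-1],None,fx=k,fy=k,interpolation=cv2.INTER_CUBIC))
```

```text
roll 0.002 -> q6 -0.26
  roll 3.144 -> q6 2.88
t 18.35 pos [0.5643 0.0066 0.0403] jawyaw 0.130 tilt [0.0135 0.0056] q6 -0.26 open 0.0408 F [ 0.3 -0.7 -3.8]
shift [-0.0002  0.0015  0.0013] rows>=0.0
```

View pics/d14.png

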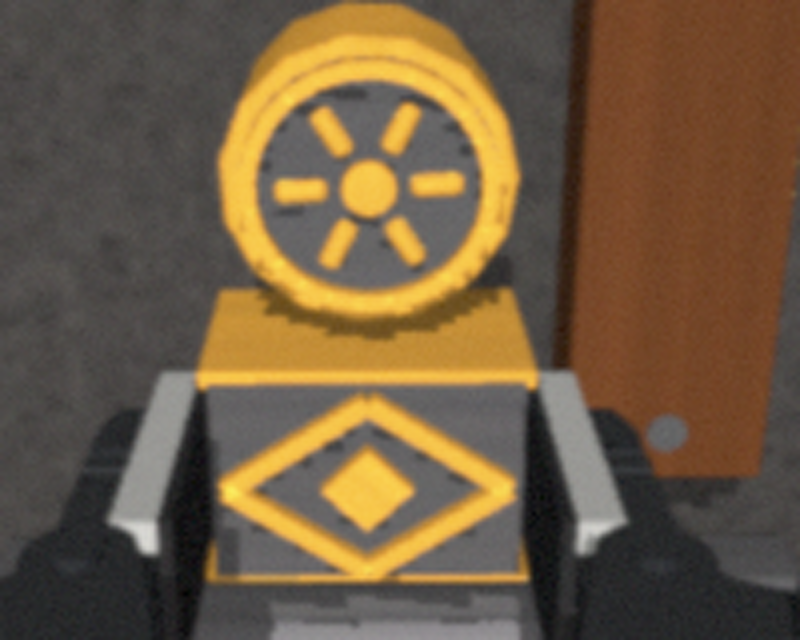

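Run:
```python
from h import *
p=load('wrist');o=state();ch=np.array([.5594,.0434,.128])
# round: center of flower at z .0485 ; lozenge centre diamond
rc=ray(p,np.array([369/4+220,188/4+150]),z=.0485); lc=ray(p,np.array([367/4+220,489/4+150]),z=.0535)
print('round',rc,tochase(ch,np.r_[rc[:2],0])); print('loz',lc,tochase(ch,np.r_[lc[:2],0]))
for z in (.050,.0515,.053):
    a=ray(p,np.array([367/4+220,382/4+150]),z=z);b=ray(p,np.array([367/4+220,580/4+150]),z=z)
    print(z,tochase(ch,np.r_[a[:2],0])[:2],tochase(ch,np.r_[b[:2],0])[:2],np.linalg.norm(a-b))
for z in (.046,.0485):
    a=ray(p,np.array([369/4+220,315/4+150]),z=z);print(z,tochase(ch,np.r_[a[:2],0])[:2])
print('tcp',tochase(ch,np.r_[o['tool_pos'][:2],0]))
```

```text
round [0.55891741 0.04462522 0.0485    ] [-0.00032224  0.0012768  -0.128     ]
loz [0.56367584 0.0061098  0.0535    ] [-0.00051926 -0.03753095 -0.128     ]
0.05 [-0.00051458 -0.02414596] [-0.00043569 -0.05394056] 0.02979470412902666
0.0515 [-0.00053386 -0.02335686] [-0.00045588 -0.05281193] 0.029455177673371618
0.053 [-0.00055315 -0.02256776] [-0.00047606 -0.05168331] 0.029115651217716577
0.046 [-0.00023217 -0.01668025]
0.0485 [-0.00026857 -0.01554149]
tcp [ 0.00013583 -0.03715303 -0.128     ]
```

Request:
{"op": "step_arm", "data": {"targets": [-0.0002,0.0017,0,0,-0.0002,0.0017,0,0,-0.0002,0.0017,0.002,0,-0.0002,0.0017,0.004,0,-0.0002,0.0017,0.005,0,-0.0002,0.0017,0.005,0]}}

```text
t: 18.85
tool_pos: [0.5641, 0.0049, 0.035]
tool_rot: [-3.13, -0.204, -0.021]
contact_force: [0.1, -0.4, -3.8]
opening: 0.0407
```

Request:
{"op": "step_arm", "data": {"targets": [0,0,0.001,0,0,0,0.002,0,0,0,0.003,0]}}

```text
t: 19.1
tool_pos: [0.5643, 0.0048, 0.0333]
tool_rot: [-3.13, -0.204, -0.02]
contact_force: [-5.8, 0.1, 10.3]
opening: 0.0408
```

Request:
{"op": "step_arm", "data": {"targets": [0,0,-0.0005,0,0,0,-0.0005,0,0,0,-0.0005,0,0,0,-0.0005,0], "grip": 0.056}}

```text
t: 19.43
tool_pos: [0.5648, 0.0047, 0.0342]
tool_rot: [-3.13, -0.204, -0.021]
contact_force: [1.0, 0.1, 0.5]
opening: 0.0555
```

Request:
{"op": "step_arm", "data": {"targets": [0,0,-0.03,0,0,0,-0.06,0,0,0,-0.1,0,0,0,-0.14,0,0,0,-0.16,0,0,0,-0.16,0,0,0,-0.16,0]}}

```text
t: 20.02
tool_pos: [0.5638, 0.0037, 0.1962]
tool_rot: [-3.131, -0.204, -0.028]
contact_force: [-0.9, 0.1, -1.1]
opening: 0.0557
```

```bash
cat > chk.py <<'E'
from h import *
import sys
def chk(p,names,fn,box,ch0=(.5594,.0434,.128),m=None):
    ch,s=fit(p,'r',0,0,ch0,rng=(.008,.008,.05),rects=CH,mask=m); print('chase',ch.round(4),round(s))
    T={'furn':(.043,0),'round':(0,0),'loz':(0,-.041),'rule':(0,.035)}; L=[('r',(.17,.16),.031,.031,ch)]
    for n in names:
        k,d,h=MODEL[n]; w=fromchase(ch,T[n])
        v,s=fit3(p,k,d,.016,.016+h,(w[0],w[1],ch[2]),rng=(.008,.008,.1),wtop=.7); print(n,v.round(4),round(s,1),'rel',(tochase(ch,v)*[1000,1000,1]).round(2)); L.append((k,d,.016,.016+h,v))
    draw3(p,L,fn,box,4)
E
python3 - <<'E'
from chk import *
p=shot('wrist','w15.png'); plan2([.605,.304,.13],.38)
m=np.ones((400,640)); m[240:,:]=0
chk(p,['furn','round','loz'],'d15.png',(180,90,370,240),m=m)
E
```

```text
roll -0.250 -> q6 -0.05
t 20.07 pos [0.5625 0.0039 0.1939] jawyaw 0.130 tilt [0.0133 0.0054] q6 -0.26 open 0.0555 F [-0.5  0.5 -1.2]
shift [ 0.0801 -0.2919  0.0661] rows>=7.4
chase [0.5596 0.0448 0.127 ] 219
furn [0.6026 0.0488 0.1286] 16.0 rel [43.17 -1.45  0.  ]
round [ 5.585e-01  4.440e-02 -1.000e-04] 30.3 rel [-1.08 -0.19 -0.13]
loz [0.5649 0.0036 0.1241] 24.5 rel [  0.11 -41.5   -0.  ]
```

View pics/d15.png

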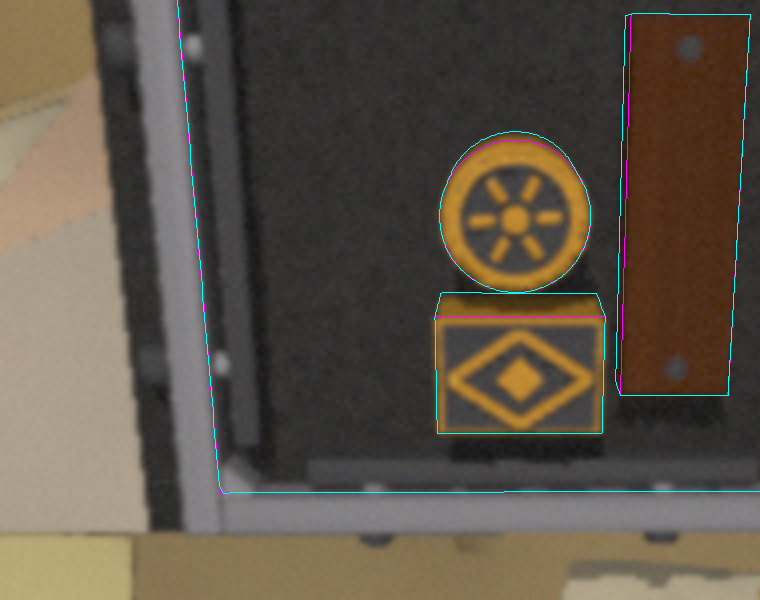

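View pics/w15.png

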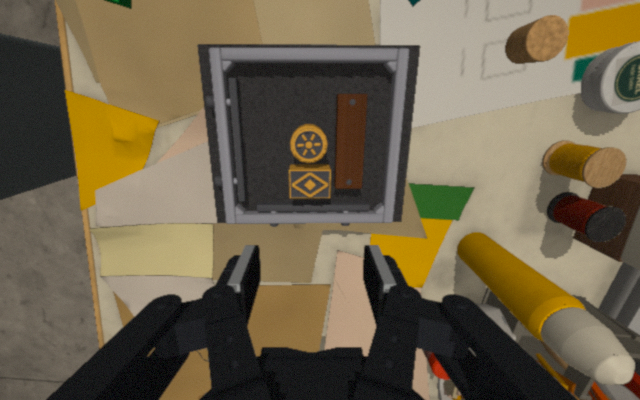

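Request:
{"op": "step_arm", "data": {"targets": [0.08,-0.29,0.055,-0.25,0.08,-0.29,0.055,-0.25,0.08,-0.29,0.055,-0.25,0.08,-0.29,0.055,-0.25,0.08,-0.29,0.055,-0.25,0.08,-0.29,0.055,-0.25,0.08,-0.29,0.055,-0.25,0.08,-0.29,0.055,-0.25,0.08,-0.29,0.055,-0.25,0.08,-0.29,0.055,-0.25,0.08,-0.29,0.055,-0.25], "grip": 0.065}}

```text
t: 20.98
tool_pos: [0.6045, 0.3007, 0.1398]
tool_rot: [-3.083, -0.592, -0.019]
contact_force: [0.7, -0.7, -0.4]
opening: 0.0651
```

Run:
```python
from h import *
p=shot('wrist','w16.png')
m=MODEL['rule']
l,s=fit3(p,m[0],m[1],0,m[2],(.607,.304,.38),rng=(.012,.012,.2),wtop=.7); print('rule',l.round(4),s)
plan2([l[0],l[1],.0175],l[2])
draw3(p,[('r',(.044,.02),0,.03,l)],'d16.png',(220,100,440,280),3)
```

```text
rule [0.6188 0.3115 0.4303] 21.818050384521484
  roll -0.052 -> q6 -0.07
t 21.03 pos [0.6048 0.3004 0.1404] jawyaw 0.378 tilt [0.0122 0.0045] q6 -0.03 open 0.0650 F [-0.   0.2  0. ]
shift [ 0.0155 -0.0052  0.1232] rows>=3.0
```

View pics/d16.png

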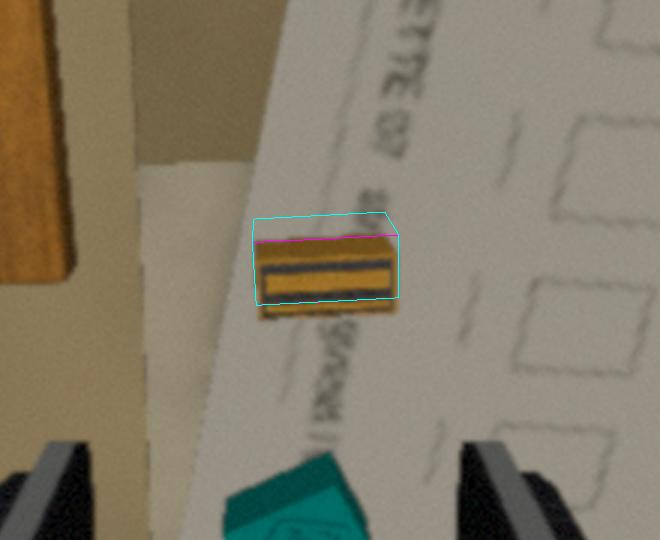

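Run:
```python
from h import *
p=load('wrist')
uv=np.array([(259,262),(394,257),(397,312),(261,318)])/3+np.array([220,100])
w=ray(p,uv,z=.030); print(w.round(4), np.linalg.norm(w[0]-w[1]),np.linalg.norm(w[2]-w[3]),np.linalg.norm(w[1]-w[2]),np.linalg.norm(w[3]-w[0]))
c=w.mean(0); e=w[1]-w[0]+w[2]-w[3]; y=np.arctan2(e[1],e[0]); print(c,y)
l,s=fit3(p,'r',(.044,.02),0,.03,(c[0],c[1],y),rng=(.004,.004,.1),wtop=.7); print('rule',l.round(4),s)
draw3(p,[('r',(.044,.02),0,.03,l),('r',(.044,.02),.0,.03,np.r_[c[:2],y])],'d16.png',(280,150,380,230),6)
plan2([c[0],c[1],.0175],y)
```

```text
[[0.5993 0.3062 0.03  ]
 [0.6368 0.3227 0.03  ]
 [0.6449 0.3069 0.03  ]
 [0.6065 0.2896 0.03  ]] 0.04096678525615861 0.04217479023984949 0.01782062327309562 0.018107423957038012
[0.62187609 0.30636903 0.03      ] 0.41803701444968916
rule [0.621  0.3066 0.4534] 23.417171478271484
  roll -0.040 -> q6 -0.07
t 21.03 pos [0.6048 0.3004 0.1404] jawyaw 0.378 tilt [0.0122 0.0045] q6 -0.03 open 0.0650 F [-0.   0.2  0. ]
shift [0.0165 0.0008 0.1232] rows>=3.0
```

View pics/d16.png

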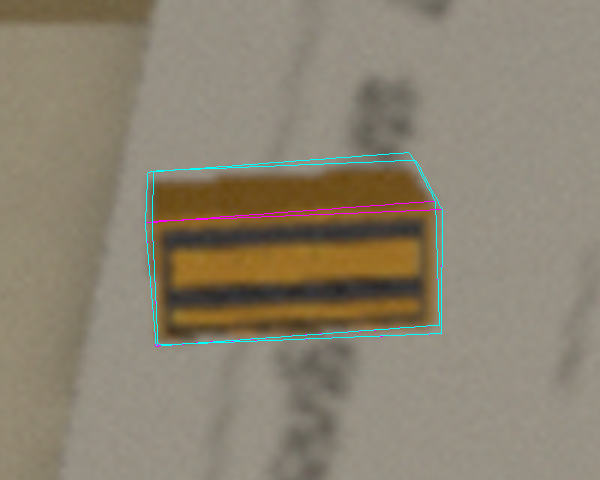

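Request:
{"op": "step_arm", "data": {"targets": [0.0165,0.0005,0.03,-0.04,0.0165,0.0005,0.06,-0.04,0.0165,0.0005,0.08,-0.04,0.0165,0.0005,0.08,-0.04,0.0165,0.0005,0.08,-0.04,0.0165,0.0005,0.08,-0.04]}}

```text
t: 21.53
tool_pos: [0.6225, 0.3058, 0.0627]
tool_rot: [-3.071, -0.65, -0.024]
contact_force: [-0.1, -0.5, 0.5]
opening: 0.065
```

Run:
```python
from h import *
p=shot('wrist','w17.png')
plan2([.6219,.3064,.0175],.418)
cv2.imwrite('pics/d17.png',cv2.resize(p['color'][120:320,200:440,::-1],None,fx=3,fy=3,interpolation=cv2.INTER_CUBIC))
```

```text
roll -0.000 -> q6 -0.07
t 21.58 pos [0.623  0.3063 0.0635] jawyaw 0.418 tilt [0.0161 0.0059] q6 -0.07 open 0.0647 F [ 1.  -0.6  0.8]
shift [-0.0017 -0.0006  0.046 ] rows>=1.1
```

View pics/d17.png

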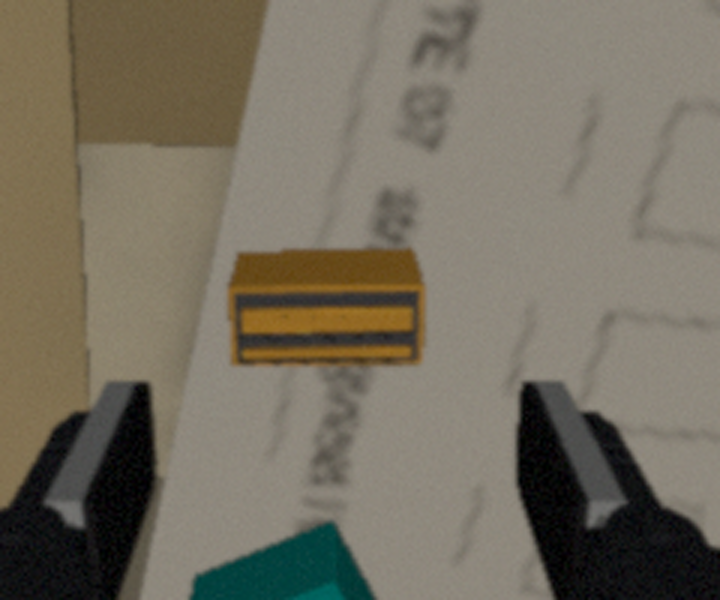

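Run:
```python
from h import *
p=load('wrist');o=state();T=Ro.from_rotvec(o['tool_rot']).as_matrix()
f=lambda u,v,z: ((T.T@(ray(p,np.array([u/3+200,v/3+120]),z=z)-o['tool_pos']))*1000).round(1)
print('teal',f(330,525,.03),f(195,578,.03))
C=[(230,287),(422,283),(422,360),(235,364)]
P=[f(u,v,.030) for u,v in C]; print(P,np.mean(P,0))
```

```text
teal [-1.1 51.2 33.6] [-34.3  66.3  33. ]
[array([-22.7, -10.6,  33.1]), array([ 19.1, -11.3,  33.9]), array([19.7,  7.3, 33.9]), array([-22.3,   8. ,  33.2])] [-1.55  -1.65  33.525]
```

Request:
{"op": "step_arm", "data": {"targets": [-0.0016,-0.0012,0.02,0,-0.0016,-0.0012,0.04,0,-0.0016,-0.0012,0.045,0,-0.0016,-0.0012,0.045,0,-0.0016,-0.0012,0.045,0]}}

```text
t: 22.0
tool_pos: [0.6225, 0.3072, 0.02]
tool_rot: [-3.071, -0.651, -0.029]
contact_force: [0.3, 0.3, -0.0]
opening: 0.065
```

Request:
{"op": "step_arm", "data": {"targets": [0,0,0,0,0,0,0,0,0,0,0,0,0,0,0,0,0,0,0,0,0,0,0,0], "grip": 0.03, "force": 70}}

```text
t: 22.5
tool_pos: [0.624, 0.3078, 0.023]
tool_rot: [-3.07, -0.651, -0.035]
contact_force: [-1.2, -1.8, 6.2]
opening: 0.0405
```

Request:
{"op": "step_arm", "data": {"targets": [0,0,-0.02,0,0,0,-0.05,0,0,0,-0.09,0,0,0,-0.11,0,0,0,-0.11,0,0,0,-0.11,0]}}

```text
t: 23.0
tool_pos: [0.6228, 0.3074, 0.1355]
tool_rot: [-3.069, -0.65, -0.042]
contact_force: [-0.1, 0.6, -2.0]
opening: 0.0399
```

Run:
```python
from h import *
p=shot('wrist','w18.png')
t=[.5592,.0436,.128]; tg=fromchase(t,[0,.035]); print(tg)
plan2([tg[0],tg[1],.14],.128)
c=cloud(p);print([(v,np.round(c[v,311],4).tolist()) for v in range(236,292,5)])
cv2.imwrite('pics/d18.png',cv2.resize(p['color'][180:330,220:410,::-1],None,fx=4,fy=4,interpolation=cv2.INTER_CUBIC))
```

```text
[0.55473222 0.07831367]
  roll 0.290 -> q6 -0.09
t 23.05 pos [0.6214 0.3068 0.1327] jawyaw 0.418 tilt [0.0207 0.0075] q6 -0.07 open 0.0405 F [-0.   0.1 -2.9]
shift [-0.1534  0.1818 -0.0104] rows>=5.7
[(236, [0.6196, 0.3161, 0.1297]), (241, [0.6198, 0.3154, 0.1344]), (246, [0.6196, 0.3152, 0.14]), (251, [0.6208, 0.3127, 0.1405]), (256, [0.6216, 0.3108, 0.1421]), (261, [0.623, 0.3076, 0.1413]), (266, [0.6245, 0.3043, 0.1405]), (271, [0.6253, 0.3023, 0.1421]), (276, [0.6273, 0.2981, 0.1398]), (281, [0.6621, 0.2262, 0.0295]), (286, [0.6652, 0.2193, 0.0273]), (291, [0.6678, 0.2134, 0.0267])]
```

View pics/d18.png

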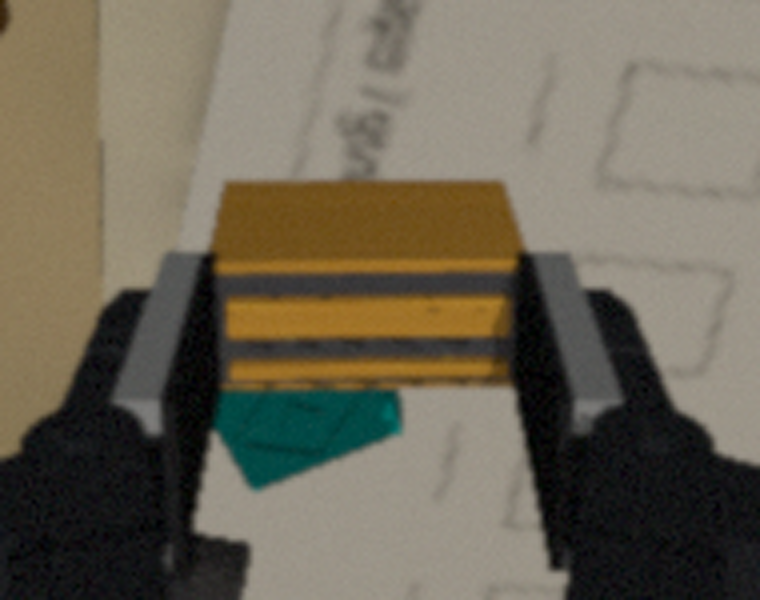

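Request:
{"op": "step_arm", "data": {"targets": [-0.153,0.182,-0.06,0.29,-0.153,0.182,-0.06,0.29,-0.153,0.182,-0.06,0.29,-0.153,0.182,-0.06,0.29,-0.153,0.182,-0.06,0.29,-0.153,0.182,-0.06,0.29,-0.153,0.182,-0.06,0.29,-0.153,0.182,-0.06,0.29,-0.153,0.182,-0.06,0.29]}}

```text
t: 23.8
tool_pos: [0.553, 0.078, 0.1873]
tool_rot: [-3.128, -0.199, -0.027]
contact_force: [0.5, 0.3, -2.2]
opening: 0.04
```

Request:
{"op": "step_arm", "data": {"targets": [0,0,0.03,0,0,0,0.07,0,0,0,0.11,0]}}

```text
t: 24.05
tool_pos: [0.5553, 0.0803, 0.0759]
tool_rot: [-3.128, -0.202, -0.029]
contact_force: [1.1, -0.0, -2.0]
opening: 0.0404
```

Run:
```python
from h import *
plan2([.5547,.0783,.05],.128)
```

```text
roll 0.001 -> q6 -0.13
t 24.05 pos [0.5553 0.0803 0.0759] jawyaw 0.129 tilt [0.0183 0.0083] q6 -0.13 open 0.0404 F [ 1.1 -0.  -2. ]
shift [-0.0014  0.0021  0.0258] rows>=0.6
```

Request:
{"op": "step_arm", "data": {"targets": [-0.0014,0.0016,0.015,0,-0.0014,0.0016,0.03,0,-0.0014,0.0016,0.032,0,-0.0014,0.0016,0.032,0,-0.0014,0.0016,0.032,0,-0.0014,0.0016,0.032,0]}}

```text
t: 24.55
tool_pos: [0.5556, 0.0793, 0.0448]
tool_rot: [-3.128, -0.203, -0.032]
contact_force: [0.6, 0.1, -2.3]
opening: 0.0404
```

Run:
```python
from h import *
p=shot('wrist','w19.png')
plan2([.5547,.0783,.04],.128)
k=4
cv2.imwrite('pics/d19.png',cv2.resize(p['color'][180:360,220:420,::-1],None,fx=k,fy=k,interpolation=cv2.INTER_CUBIC))
```

```text
roll 0.002 -> q6 -0.13
t 24.60 pos [0.5557 0.0792 0.045 ] jawyaw 0.130 tilt [0.0205 0.0084] q6 -0.13 open 0.0406 F [ 0.6 -0.1 -2.1]
shift [-0.0012  0.0008  0.005 ] rows>=0.1
```

View pics/d19.png

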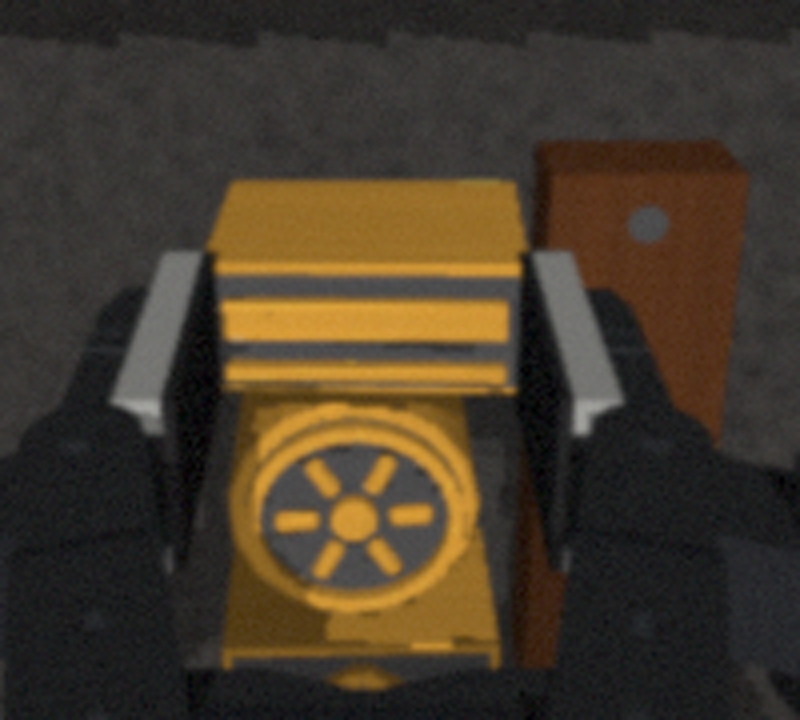

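Run:
```python
from h import *
p=load('wrist');o=state();ch=np.array([.5592,.0436,.128])
f=lambda u,v,z: (tochase(ch,np.r_[ray(p,np.array([u/4+220,v/4+180]),z=z)[:2],0])*1000)[:2].round(1)
cl=cloud(p); print('top z', cl[250:275,290:330,2].mean(), cl[305:312,300:316,2].mean())
for z in (.051,.0525,.054): print('rule far',f(368,264,z),'near',f(369,390,z))
print('round ctr',f(353,520,.0485),'edge far',f(353,420,.046),f(353,405,.046))
print('loz edge',f(362,652,.046)); print('tcp',tochase(ch,np.r_[o['tool_pos'][:2],0])*1000)
print('furn',f(560,175,.031),f(747,178,.031))
```

```text
top z 0.05213026361944338 0.046226427862520465
rule far [ 1.8 45.3] near [ 2. 26.]
rule far [ 1.7 46.1] near [ 1.9 27. ]
rule far [ 1.7 46.9] near [ 1.9 28. ]
round ctr [-0.3  2.5] edge far [-0.2 17.7] [-0.2 20.2]
loz edge [  1.1 -24.3]
tcp [   1.04528395   35.71472952 -128.        ]
furn [30.6 49.2] [58.5 48.5]
```

Request:
{"op": "step_arm", "data": {"targets": [-0.0012,0,0,0,-0.0012,0,0.002,0,-0.0012,0,0.004,0,-0.0012,0,0.005,0,-0.0012,0,0.005,0]}}

```text
t: 25.02
tool_pos: [0.5542, 0.079, 0.0396]
tool_rot: [-3.128, -0.203, -0.032]
contact_force: [0.1, 0.3, -1.0]
opening: 0.0407
```

Request:
{"op": "step_arm", "data": {"targets": [0,0,0.001,0,0,0,0.002,0,0,0,0.0025,0]}}

```text
t: 25.27
tool_pos: [0.5547, 0.079, 0.0387]
tool_rot: [-3.128, -0.203, -0.031]
contact_force: [-5.3, 0.1, 10.5]
opening: 0.041
```

Request:
{"op": "step_arm", "data": {"targets": [0,0,0,0,0,0,0,0,0,0,0,0,0,0,0,0], "grip": 0.056}}

```text
t: 25.6
tool_pos: [0.5548, 0.079, 0.0387]
tool_rot: [-3.128, -0.203, -0.032]
contact_force: [0.0, 1.1, 0.5]
opening: 0.056
```

Request:
{"op": "step_arm", "data": {"targets": [0,0,-0.03,0,0,0,-0.06,0,0,0,-0.1,0,0,-0.04,-0.14,0,0,-0.08,-0.16,0,0,-0.09,-0.16,0,0,-0.09,-0.16,0,0,-0.09,-0.16,0,0,-0.09,-0.16,0]}}

```text
t: 26.35
tool_pos: [0.5396, 0.1665, 0.1982]
tool_rot: [-3.128, -0.203, -0.029]
contact_force: [0.4, 0.5, -0.4]
opening: 0.0562
```

Run:
```python
from chk import *
p=shot('wrist','w20.png'); plan2([.4985,.307,.13],.39)
k=3
cv2.imwrite('pics/d20.png',cv2.resize(p['color'][120:350,180:440,::-1],None,fx=k,fy=k,interpolation=cv2.INTER_CUBIC))
```

```text
roll -0.261 -> q6 0.03
t 26.40 pos [0.5394 0.1661 0.1977] jawyaw 0.129 tilt [0.0173 0.0076] q6 0.03 open 0.0557 F [ 0.8  0.  -0.9]
shift [-0.0237 -0.1446  0.0681] rows>=3.9
```

View pics/d20.png

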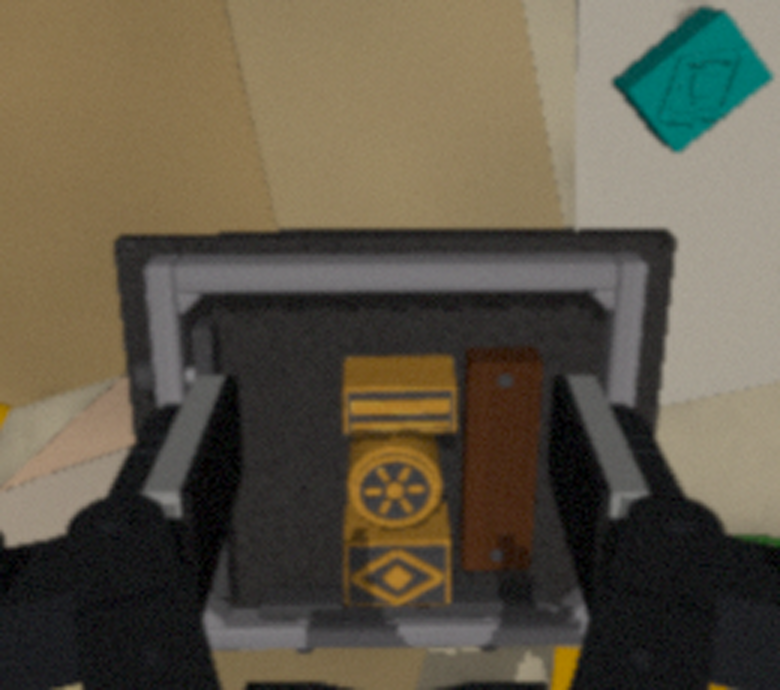

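Request:
{"op": "step_arm", "data": {"targets": [0,0.04,0,0,0,0.08,0,0,0,0.12,0,0,0,0.16,0,0,0,0.175,0,0,0,0.175,0,0,0,0.175,0,0,0,0.175,0,0]}}

```text
t: 27.07
tool_pos: [0.5613, -0.0074, 0.1958]
tool_rot: [-3.128, -0.201, -0.025]
contact_force: [0.3, 0.5, -0.2]
opening: 0.0559
```

Run:
```python
from chk import *
p=shot('wrist','w21.png'); plan2([.4985,.307,.13],.39)
m=np.ones((400,640)); m[240:,:]=0
chk(p,['furn','round','loz','rule'],'d21.png',(190,60,390,210),m=m)
```

```text
roll -0.261 -> q6 0.02
t 27.12 pos [ 0.5614 -0.0069  0.196 ] jawyaw 0.129 tilt [0.0161 0.0081] q6 -0.28 open 0.0561 F [-0.6 -0.2  0.1]
shift [-0.0231 -0.319   0.0676] rows>=7.8
chase [0.5596 0.0444 0.1308] 220
furn [0.6024 0.0486 0.1343] 16.3 rel [43.01 -1.44  0.  ]
round [ 0.5586  0.0442 -0.    ] 31.8 rel [-1.03 -0.06 -0.13]
loz [0.5649 0.0032 0.1068] 24.3 rel [-1.400e-01 -4.153e+01 -2.000e-02]
rule [0.5559 0.0788 0.1316] 28.3 rel [ 0.87 34.56  0.  ]
```

View pics/d21.png

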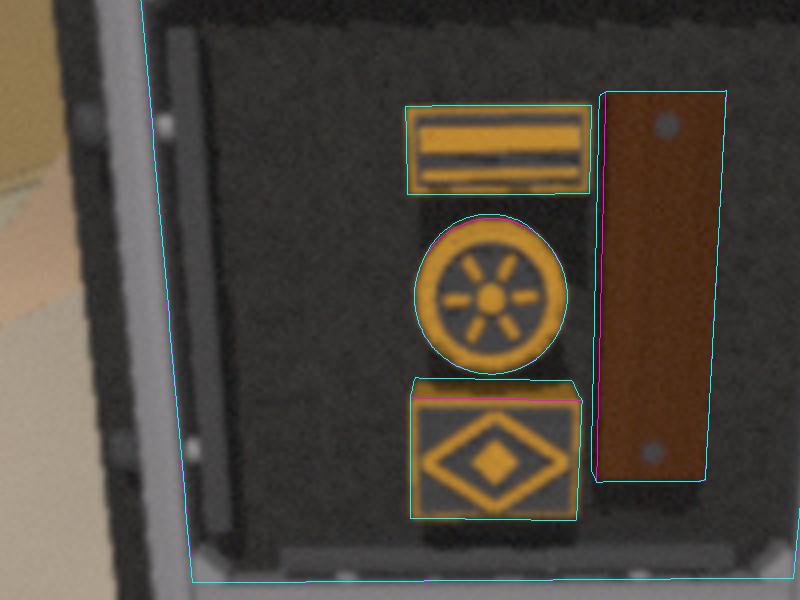

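Request:
{"op": "step_arm", "data": {"targets": [-0.023,-0.318,0.04,-0.261,-0.023,-0.318,0.04,-0.261,-0.023,-0.318,0.04,-0.261,-0.023,-0.318,0.04,-0.261,-0.023,-0.318,0.04,-0.261,-0.023,-0.318,0.04,-0.261,-0.023,-0.318,0.04,-0.261,-0.023,-0.318,0.04,-0.261,-0.023,-0.318,0.04,-0.261,-0.023,-0.318,0.04,-0.261,-0.023,-0.318,0.04,-0.261], "grip": 0.085}}

```text
t: 28.03
tool_pos: [0.4977, 0.3064, 0.1574]
tool_rot: [-3.077, -0.611, -0.027]
contact_force: [0.1, -0.3, -0.3]
opening: 0.0853
```

Run:
```python
from h import *
p=shot('wrist','w22.png')
m=MODEL['planer']; k=np.ones((400,640)); k[238:,:265]=0; k[238:,365:]=0; k[340:]=0
l,s=fit3(p,m[0],m[1],0,m[2],(.499,.307,.39),rng=(.01,.01,.1),wtop=.7,mask=k); print('planer',l.round(4),s)
plan2([l[0],l[1],.004],l[2])
draw3(p,[('r',m[1],0,.02,l)],'d22.png',(200,120,430,340),3)
```

```text
planer [0.4995 0.3081 0.3899] 19.279619216918945
  roll 0.001 -> q6 0.04
t 28.08 pos [0.4981 0.3058 0.1576] jawyaw 0.391 tilt [0.0162 0.0078] q6 0.03 open 0.0846 F [0.3 0.  1. ]
shift [-0.0006 -0.0015  0.1536] rows>=3.7
```

View pics/d22.png

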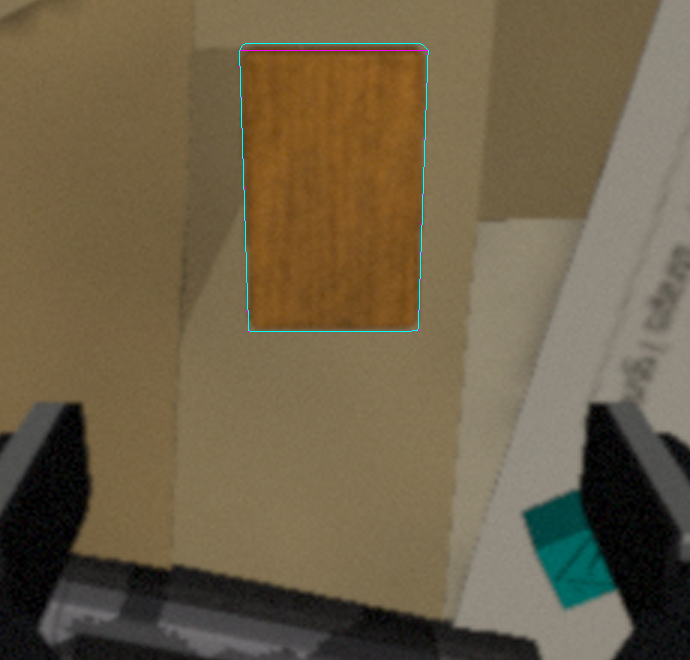

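Request:
{"op": "step_arm", "data": {"targets": [-0.0006,-0.0015,0.04,0,-0.0006,-0.0015,0.08,0,-0.0006,-0.0015,0.11,0,-0.0006,-0.0015,0.14,0,-0.0006,-0.0015,0.152,0,-0.0006,-0.0015,0.152,0,-0.0006,-0.0015,0.152,0]}}

```text
t: 28.67
tool_pos: [0.5, 0.3076, 0.0061]
tool_rot: [-3.078, -0.607, -0.027]
contact_force: [1.0, -0.0, 0.7]
opening: 0.085
```

Request:
{"op": "step_arm", "data": {"targets": [0,0,0,0,0,0,0,0,0,0,0,0,0,0,0,0,0,0,0,0,0,0,0,0], "grip": 0.045, "force": 40}}

```text
t: 29.17
tool_pos: [0.5023, 0.3085, 0.0094]
tool_rot: [-3.077, -0.607, -0.036]
contact_force: [0.1, -1.0, 6.9]
opening: 0.0587
```

Request:
{"op": "step_arm", "data": {"targets": [0,0,-0.03,0,0,0,-0.07,0,0,0,-0.11,0,0,0,-0.15,0,0,0,-0.15,0,0,0,-0.15,0,0,0,-0.15,0]}}

```text
t: 29.75
tool_pos: [0.499, 0.3071, 0.1598]
tool_rot: [-3.076, -0.607, -0.037]
contact_force: [0.9, -0.5, -1.3]
opening: 0.0585
```

Run:
```python
from h import *
p=shot('wrist','w23.png')
plan2([.559,.044,.16],.128)
c=cloud(p);print([(v,np.round(c[v,311],4).tolist()) for v in range(150,352,12)])
```

```text
roll 0.262 -> q6 -0.18
t 29.80 pos [0.4983 0.3067 0.1582] jawyaw 0.390 tilt [0.0196 0.0089] q6 0.03 open 0.0583 F [-0.7  0.  -0.4]
shift [-0.0436  0.2661 -0.0029] rows>=6.5
[(150, [0.4899, 0.3397, 0.0036]), (162, [0.4948, 0.3279, 0.0022]), (174, [0.4807, 0.3524, 0.1681]), (186, [0.4827, 0.3474, 0.1702]), (198, [0.4849, 0.3419, 0.1706]), (210, [0.4874, 0.336, 0.1699]), (222, [0.4896, 0.3306, 0.1711]), (234, [0.4924, 0.3238, 0.1696]), (246, [0.495, 0.3175, 0.1695]), (258, [0.4974, 0.3115, 0.1703]), (270, [0.4999, 0.3053, 0.1711]), (282, [0.5029, 0.2981, 0.1704]), (294, [0.5059, 0.2909, 0.1702]), (306, [0.5087, 0.2839, 0.1706]), (318, [0.5119, 0.2763, 0.1703]), (330, [0.5149, 0.2688, 0.1706]), (342, [0.5744, 0.1319, 0.0305])]
```

View pics/w23.png

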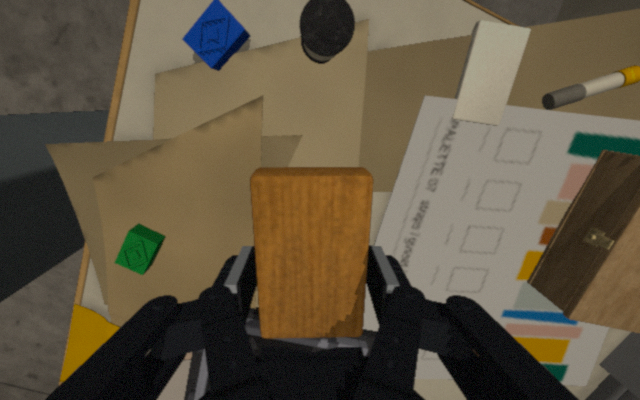

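Request:
{"op": "step_arm", "data": {"targets": [-0.0436,0.266,-0.003,0.262,-0.0436,0.266,-0.003,0.262,-0.0436,0.266,-0.003,0.262,-0.0436,0.266,-0.003,0.262,-0.0436,0.266,-0.003,0.262,-0.0436,0.266,-0.003,0.262,-0.0436,0.266,-0.003,0.262,-0.0436,0.266,-0.003,0.262,-0.0436,0.266,-0.003,0.262,-0.0436,0.266,-0.003,0.262,-0.0436,0.266,-0.003,0.262]}}

```text
t: 30.72
tool_pos: [0.5581, 0.0453, 0.159]
tool_rot: [-3.127, -0.202, -0.028]
contact_force: [-0.2, 0.9, -0.5]
opening: 0.0586
```

```bash
python3 -c "
from h import *
plan2([.559,.0437,.07],.128)"
```

```text
roll 0.001 -> q6 -0.19
t 30.72 pos [0.5581 0.0453 0.159 ] jawyaw 0.129 tilt [0.0176 0.0093] q6 -0.19 open 0.0586 F [-0.2  0.9 -0.5]
shift [-0.001   0.0023  0.0889] rows>=2.1
```

Request:
{"op": "step_arm", "data": {"targets": [-0.001,0.0023,0.03,0,-0.001,0.0023,0.06,0,-0.001,0.0023,0.085,0,-0.001,0.0023,0.09,0,-0.001,0.0023,0.09,0,-0.001,0.0023,0.09,0,-0.001,0.0023,0.09,0]}}

```text
t: 31.3
tool_pos: [0.5606, 0.0441, 0.0712]
tool_rot: [-3.127, -0.204, -0.034]
contact_force: [0.1, -0.1, 0.3]
opening: 0.0584
```

Run:
```python
from h import *
p=shot('wrist','w24.png'); plan2([.559,.0437,.057],.128)
s=shot('scene','s24.png'); cv2.imwrite('pics/s24c.png',cv2.resize(s['color'][150:260,230:370,::-1],None,fx=5,fy=5,interpolation=cv2.INTER_CUBIC))
```

```text
roll 0.002 -> q6 -0.19
t 31.35 pos [0.5608 0.044  0.0715] jawyaw 0.130 tilt [0.0217 0.0092] q6 -0.19 open 0.0582 F [1.4 0.3 0.3]
shift [-0.0021  0.0001  0.0144] rows>=0.3
```

View pics/s24c.png

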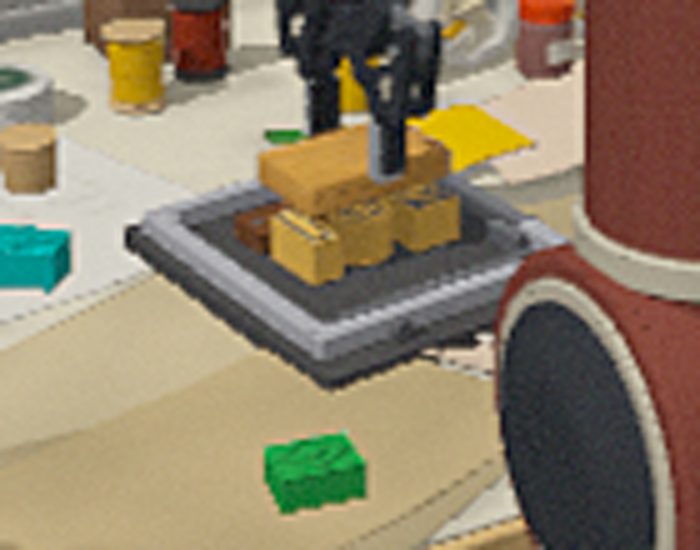

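View pics/w24.png

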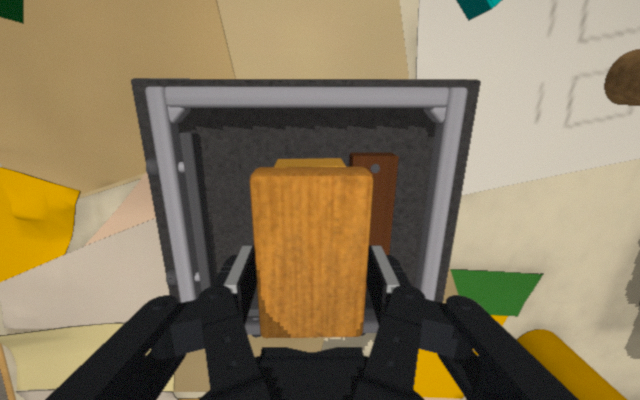

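Run:
```python
from h import *
p=load('wrist');o=state();ch=np.array([.5596,.0444,.128])
w=ray(p,np.array([(252,175.),(371,175.),(363.5,336),(260.5,336)]),z=.0837)
c=w.mean(0); print(np.linalg.norm(w[0]-w[1]),np.linalg.norm(w[2]-w[3]),np.linalg.norm(w[1]-w[2])); print(c,tochase(ch,np.r_[c[:2],.128])*1000, tochase(ch,np.r_[o['tool_pos'][:2],.128])*1000)
```

```text
0.0551992146248268 0.058196350194107266 0.09379671139162934
[0.56092798 0.04693365 0.0837    ] [1.64053445 2.34340205 0.        ] [ 1.00408188 -0.69089519  0.        ]
```

Request:
{"op": "step_arm", "data": {"targets": [-0.0018,0.0007,0.005,0,-0.0018,0.0007,0.01,0,-0.0018,0.0007,0.014,0,-0.0018,0.0007,0.014,0,-0.0018,0.0007,0.014,0]}}

```text
t: 31.82
tool_pos: [0.5587, 0.043, 0.0566]
tool_rot: [-3.127, -0.203, -0.033]
contact_force: [-1.1, -0.2, -0.4]
opening: 0.0583
```

Request:
{"op": "step_arm", "data": {"targets": [0,0,0.001,0,0,0,0.0015,0,0,0,0.002,0]}}

```text
t: 32.07
tool_pos: [0.559, 0.043, 0.0554]
tool_rot: [-3.127, -0.203, -0.032]
contact_force: [-3.3, 1.1, 8.2]
opening: 0.0585
```

Request:
{"op": "step_arm", "data": {"targets": [0,0,0,0,0,0,0,0,0,0,0,0,0,0,0,0,0,0,0,0], "grip": 0.075}}

```text
t: 32.48
tool_pos: [0.5589, 0.043, 0.0552]
tool_rot: [-3.127, -0.203, -0.032]
contact_force: [-0.1, -0.3, 0.1]
opening: 0.0745
```

Request:
{"op": "step_arm", "data": {"targets": [0,0,-0.02,0,0,0,-0.05,0,0,0,-0.09,0,0,0,-0.13,0,0,0.03,-0.15,0,0,0.06,-0.15,0,0,0.06,-0.15,0,0,0.06,-0.15,0,0,0.06,-0.15,0]}}

```text
t: 33.23
tool_pos: [0.5631, -0.0176, 0.2039]
tool_rot: [-3.126, -0.202, -0.03]
contact_force: [-0.7, 0.9, 0.0]
opening: 0.0751
```

Run:
```python
from chk import *
p=shot('wrist','w25.png'); plan2([.559,.0437,.057],.128)
m=np.ones((400,640)); m[240:,:]=0
ch,s=fit(p,'r',0,0,(.5594,.0434,.128),rng=(.008,.008,.05),rects=CH,mask=m); print('chase',ch.round(4))
best=[]
for b in (.0435,.046,.0485):
    v,s=fit3(p,'r',(.06,.098),b,b+.02,(.559,.044,.128),rng=(.008,.008,.08),wtop=1); print(b,v.round(4),round(s,2),tochase(ch,v)*[1e3,1e3,1])
    if b==.046: V=v
draw3(p,[('r',(.17,.16),.031,.031,ch),('r',(.06,.098),.046,.066,V)],'d25.png',(180,40,400,220),3)
c=cloud(p); pts=c[90:200:4,270:345:4].reshape(-1,3); 
rel=np.array([tochase(ch,np.r_[q[:2],0])[:2] for q in pts]); ok=(abs(rel[:,0])<.027)&(abs(rel[:,1])<.045)&(pts[:,2]>.055)
A=np.c_[rel[ok],np.ones(ok.sum())]; k=np.linalg.lstsq(A,pts[ok,2],rcond=None)[0]; print('top plane slopes',k,ok.sum())
```

```text
roll 0.002 -> q6 -0.19
t 33.28 pos [ 0.563  -0.0172  0.2037] jawyaw 0.130 tilt [0.0181 0.0099] q6 -0.30 open 0.0753 F [-0.6 -0.9 -0.1]
shift [ 0.001  -0.0598  0.1472] rows>=3.8
chase [0.5596 0.0442 0.1264]
0.0435 [0.5591 0.0435 0.1305] 29.91 [-0.58096613 -0.61760112  0.00404743]
0.046 [0.559  0.0438 0.1305] 27.87 [-0.64783457 -0.33383943  0.0041079 ]
0.0485 [0.5591 0.043  0.1305] 25.79 [-0.69988495 -1.1259331   0.00407406]
top plane slopes [-0.07517801  0.13128446  0.069301  ] 299
```

View pics/d25.png

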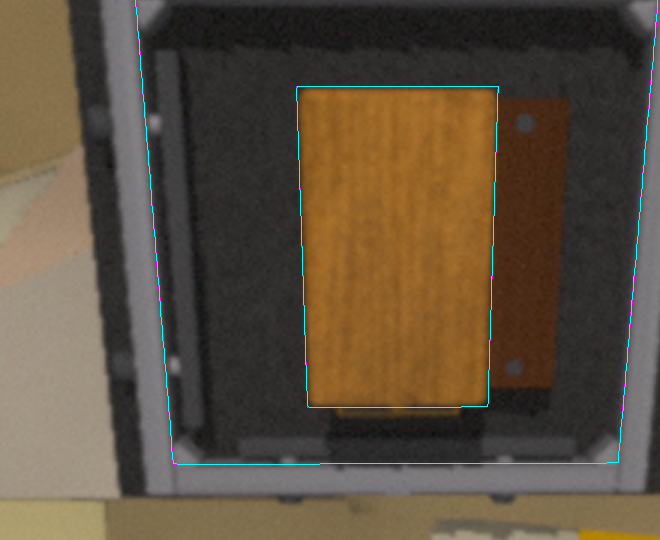

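Run:
```python
from chk import *
ch=np.array([.5596,.0442,.128])
p=load('wrist'); c=cloud(p)
v,u=np.mgrid[72:172:6,285:340:10]
for r in range(72,172,12): print(r,[round(float(c[r,k,2]),4) for k in range(285,341,11)])
s=shot('scene','s25.png'); cv2.imwrite('pics/s25c.png',cv2.resize(s['color'][150:260,230:370,::-1],None,fx=5,fy=5,interpolation=cv2.INTER_CUBIC))
```

```text
72 [0.066, 0.0654, 0.0665, 0.347, 0.0668, 0.0656]
84 [0.0656, 0.066, 0.0651, 0.0666, 0.0658, 0.0661]
96 [0.0662, 0.0671, 0.0659, 0.0661, 0.0663, 0.0652]
108 [0.0664, 0.0656, 0.0672, 0.0658, 0.0662, 0.0659]
120 [0.0665, 0.0667, 0.0657, 0.0652, 0.0657, 0.0663]
132 [0.0671, 0.067, 0.0661, 0.0669, 0.0674, 0.0662]
144 [0.0664, 0.0665, 0.0665, 0.0649, 0.0656, 0.065]
156 [0.0664, 0.066, 0.0651, 0.0654, 0.0663, 0.0654]
168 [0.0658, 0.0659, 0.0652, 0.0662, 0.0656, 0.0664]
```

View pics/s25c.png

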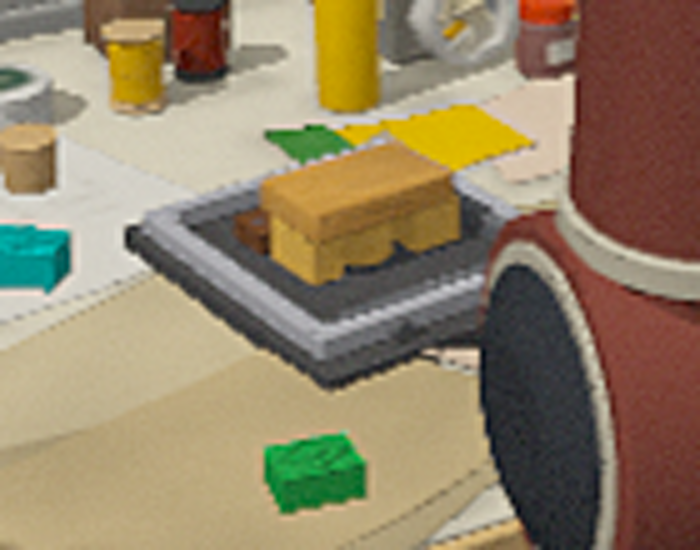

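```bash
python3 -c "
from station import ticket,monitor
print(monitor.get_obs()['t']);print(ticket.finish_job())"
```

```text
33.3333
the job is handed in; nothing more can be done
None
```

The forme is made up in the chase with the planing block on top, and the job was handed in at about 33 s of the 115 s allowed. I set the furniture first, then the round, lozenge and line dies. The block went on last. The hex die, glue jar, spool and coloured look-alikes were not touched.

**Row check** (wrist camera from above, before the block went on; x to the far side and y to the left, measured from the chase's middle):

| Piece | x (mm) | y (mm) | Turn off square (rad) |
|---|---|---|---|
| Round die | -1.0 | -0.1 | – |
| Line die | +0.9 | +34.6 | 0.00 |
| Lozenge die | -0.1 | -41.5 | -0.02 |
| Furniture | +43.0 | -1.4 | 0.00 |

That puts the gaps at roughly 5 to 6.5 mm.

**Block check:** it sits about 0.5 mm off the round die's centre and is square within 0.004 rad. Its top reads 66 mm above the bench across the points sampled, so it lies flat. The gripper was open and clear of it.

**Disagreements between checks:**
- Readings of the same piece differed by 1 to 1.5 mm between pictures, so the offsets above carry that uncertainty. For example, the round die read -0.3 mm in x in one picture and -1.0 mm in another.
- The gripper opening read about 2 to 3.5 mm under the stated size on every piece it held; I relied on the stated sizes.
- A first plane fit of the block's top looked tilted because of stray depth readings; the individual depth readings showed it level.
- I did not measure the dies again once the block was on; a final view from the scene camera showed them all upright under it.

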